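Find the slot that fits the plate and mark it

TASK

Size the aluminium plate in the slot gauge: find, by trying from the narrow end, the first slot that lets it in, and leave it standing fully down in that slot, the narrowest one it will go into. Hang the steel saddle marker over the rail along the back of the gauge, straight behind that slot, and do not knock over the bottle.

Things in the scene. Friction and masses are not known exactly. Their poses are not given: they have to be found in the camera images.
- plate: Loose aluminium plate, 90 long (own x), 85 tall (z), two dark bolt holes near its top; thickness (y) to be found, from 12 to 17. Stands upright on its long edge, at first in the groove of the stand. 0.2 to 0.4 kg. Origin: centre of its underside. Bottom edge bevelled. Pinch it across its thickness, within the top 35.
- stand: Fixed wooden stand, 110 (x) by 90 (y), groove 22 wide along own x; groove floor 10 above the table, walls up to 34. Origin: centre of its underside. The plate stands in the groove, along it.
- gauge: Fixed slot gauge on a 320 (y) by 220 base; origin at table height, mid-width. Five open slots side by side along own x, from x -70 to 50; floor 12 above the table, rung tops 50. Slot 0 (at -y) is widest, each next 5 narrower, slot 4 (at +y) narrowest. Their steel -y faces are at own y = -112, -60, -8, 44, 96; their +y faces are on the jaw.
- jaw: Aluminium comb of the gauge, locked (does not move); its rungs merge with the steel ones. Axes as the gauge's; origin shifted from the gauge's along the gauge's y by the setting s, from -7.5 to 7.5, different every time. Slots 0 to 4 are 29+s, 24+s, 19+s, 14+s, 9+s wide.
- rail (a point): Middle of the top of the gauge's rail, at gauge x 100, y 0, 75 above the table. The rail is a level flat bar along the gauge's y behind the slots, 12 thick (x), 20 tall, free over 140 to either side up to green posts. Axes as the gauge's.
- marker: Loose steel saddle marker, 0.16 kg, an upside-down U with a fin, standing on its legs. Origin: underside of the bridge, which sits on the rail (40 above the table at first). Legs on own -x and +x sides, 40 down, 36 wide (y), 18 clear between: the rail passes along own y. Fin 12 to 58 above the origin, 10 thick (x), 34 wide (y), to pinch from above. Both ways round alike.
- bottle: White plastic bottle, 68 diameter, 190 tall, standing upright on the table; not needed. Origin: centre of its underside.

How it is judged:
By the outcome, as a careful person would: the job done as asked, in the order asked, and still so for the second after the job is handed in, with the robot touching nothing.
It also fails if it takes over 61 s, if anything falls off the work surface, if the arm or the gripper's body presses on something with over 40 N, if the wrist force passes 120 N, or if a joint passes its speed limit or range.

ROBOT

A 7-joint arm with a two-finger parallel gripper is mounted at the origin on the work surface. World frame = base frame: x ahead of the robot, y to its left, z up, the work surface at z = 0. Lengths are in mm, angles in rad, forces in N, time in s.
With the tool pointing down it reaches from about 350 to 775 mm from the base axis. Payload 3.1 kg.
Tool frame: the origin (TCP) lies at the very end of the fingers, on their centre line; the grasp point (between the pads) lies 19 mm behind it; x points along the fingers, y is the direction in which the jaws open and shut, and the axes are right-handed (so a half turn about x gives the same grasp; the last joint's range is limited). The gripper opens to 85 mm and grips with 20 to 120 N. Pads are 22 mm wide; open, the fingers measure 114 mm over their backs; the gripper's body (76 mm by 85 mm) begins 54 mm behind the grasp point. The pads swing forward as they close: fully open they stand 13 mm farther back than shut.
Start: joints at [-1.161, 0.311, 0.014, 1.512, -0.004, 1.319, -0.027], TCP at [240.1, 494.844, 202.804] pointing down, gripper open.
Joint ranges: [-2.7, 2.7], [-0.3, 1.91], [-1.27, 1.3], [0.12, 2.57], [-1.44, 4.58], [0.2, 2.03], [-3.05, 3.05]. Speed limits (rad/s): [2.79, 2.79, 3.14, 3.14, 3.14, 3.14, 3.14].

INTERFACE

Orientations are given as a unit quaternion [x, y, z, w].
In Python, from rig import r gives the robot as it stands.
- The arm moves only by the shell command python3 -m inch 'ROWS' [FORCE]. ROWS is a JSON object of lists of equal length, an entry for each row: "claw": the finger opening in m, from 0 to 0.0854; "delta_pos": the shift along the tool's x, y, z in m, a list of three; "angular": the turn, a rotation vector about the tool's x, y, z in degrees, a list of three. A call has exactly 8 rows; each row shifts and turns the pose as measured when the row begins, along the tool's axes as they then stand; what a row does not reach is not made up. A row lasts 1/12 s, in which the tool goes at most 41.7 mm and 7.16 degrees, less where a joint would pass 70% of its speed; a pose out of reach is approached as far as the arm can. A call is refused whole if a number of a shift passes 0.0417 or a number of a turn 7.16, either way. A call with a gripper value outside its range is refused whole. The fingers move at their own pace and stop on an object; FORCE is the grip in N (left out, the last holds). Time passes only in rows, so rows that do not move let the fingers close, or fill a call up. It gives the time, the measured TCP pose, the force and the opening at its end, in the units of the state.
- r.get_state(): the state, without advancing time (a new reading comes with each control period).
- r.camera(name): name is "scene" or "top" or "wrist"; returns the picture (384x512x3 uint8, red, green, blue); there is no depth.
- r.calibration(name): a dict with "mtx" (3x3 intrinsics, pixels), "k1" (the pictures are not rectified: a ray, as slopes to the right and down, at radius r is drawn at 1 + k1 r^2 times it, then the intrinsics apply), "world_to_cam" (4x4, takes a point from world to camera coordinates). Camera axes: x right, y down, z forward; pixel columns grow to the right and rows downward; lengths in mm; the calibration is good to about 2 mm. A picture is of the moment at which its call begins: read the wrist's pose just before it. calibration takes no time and is no camera call; for the wrist camera it gives the pose at the moment of the call.
- r.close_job(): hands the job in, once; it reports no verdict.
The state is a dict: "clock": time; "joints": joint angles; "dq": joint speeds; "effort": joint torques, N m; "eef_pos": TCP position; "tcp_rot": TCP orientation; "contact_force": force on the tool from outside, world axes, zero at the start; "torque": the same for the moment, N m; "finger_gap": opening from 0.0 (shut) to 1.0 (fully open).
Only numpy, scipy, OpenCV 4.12 (cv2) and the standard library are available. Lean on these libraries where they do the work, as an engineer would, in place of code of your own. Each camera call takes 0.05 s, during which the arm holds its last target.

## Working session

There is one attempt and no reset: what is moved stays moved. The work goes in short steps, Python scripts to look and compute and a shell command to move; the robot and the scene stay as the last step left them, time stands still between calls to the robot, and variables do not carry over. Pictures are saved under pics/ and viewed, and the job is handed in when it is done.

```bash
ls -la; mkdir -p pics; python3 - <<'E'
from rig import r
import cv2
print(r.get_state())
for n in ["scene","top","wrist"]:
    c=r.calibration(n); print(n,c)
    cv2.imwrite(f"pics/{n}0.png",r.camera(n)[:,:,::-1])
E
```

```text
total 12
drwxr-xr-x  3 agent agent 4096 Dec  7 14:43 .
drwxr-xr-x 23 root  root  4096 Dec  7 14:43 ..
drwxr-xr-x  2 agent agent 4096 Dec  7 14:43 pics
{'clock': 0.0, 'joints': array([-1.16073281,  0.31171285,  0.01400923,  1.51307372, -0.00441047,
        1.31919308, -0.02719411]), 'dq': array([-5.29780710e-04, -9.84581685e-05,  4.27962464e-04,  5.73724213e-04,
        2.71544248e-04, -8.01731878e-04, -1.02949935e-03]), 'effort': array([ 1.23047757e-04, -3.79921317e+01,  1.45889693e-01, -2.30589545e+01,
        1.22153020e-02,  1.38607272e-02,  1.41119023e-05]), 'eef_pos': array([239.75066778, 494.1031533 , 201.72150256]), 'tcp_rot': array([ 0.15752725,  0.68930361, -0.15916421,  0.6889938 ]), 'contact_force': array([-0.40225416, -0.3454835 ,  1.1546748 ]), 'torque': array([ 0.04407715,  0.05695578, -0.02055426]), 'finger_gap': 0.9966482351658075}
scene {'mtx': array([[488.24878585,   0.        , 258.65867273],
       [  0.        , 488.24878585, 188.94344502],
       [  0.        ,   0.        ,   1.        ]]), 'k1': -0.1458432516339376, 'world_to_cam': array([[ 1.67805489e-01,  9.
[... 721 characters left out ...]
.90489212e-02, -9.74426497e-01,
         8.90929531e+02],
       [ 0.00000000e+00,  0.00000000e+00,  0.00000000e+00,
         1.00000000e+00]])}
wrist {'mtx': array([[278.6334609 ,   0.        , 259.28219885],
       [  0.        , 278.6334609 , 188.20709221],
       [  0.        ,   0.        ,   1.        ]]), 'k1': -0.015075484883074825, 'world_to_cam': array([[ 4.37402928e-01,  8.99261466e-01, -2.73766490e-03,
        -5.48185849e+02],
       [ 8.68143315e-01, -4.21469093e-01,  2.62089658e-01,
        -3.47532188e+01],
       [ 2.34533289e-01, -1.17015469e-01, -9.65039645e-01,
         3.79030840e+02],
       [ 0.00000000e+00,  0.00000000e+00,  0.00000000e+00,
         1.00000000e+00]])}
```

View pics/scene0.png

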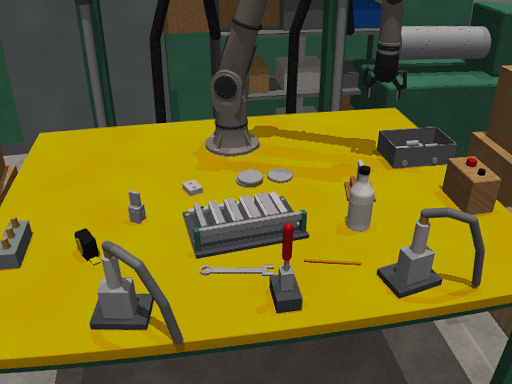

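View pics/top0.png

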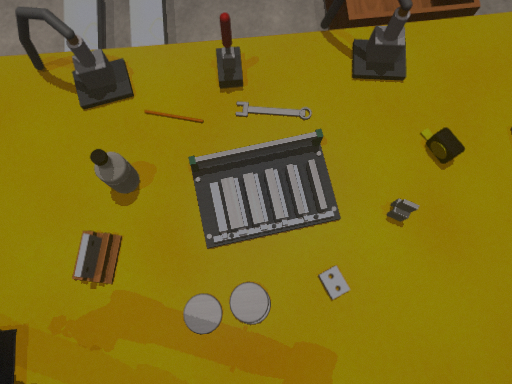

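View pics/wrist0.png

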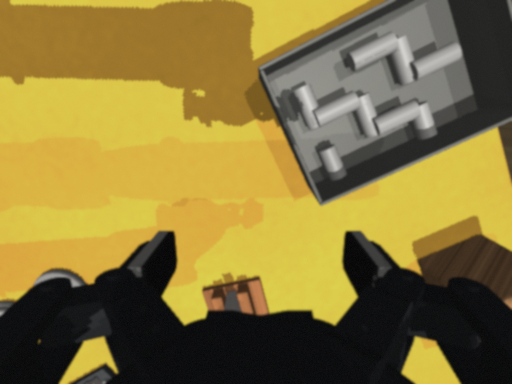

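```bash
cat > h.py <<'E'
import numpy as np, cv2
from scipy.spatial.transform import Rotation as R
from rig import r
def undist(px,c):
    d=np.array([[px[0],px[1]]],float).reshape(1,1,2)
    return cv2.undistortPoints(d,c["mtx"],np.array([c["k1"],0,0,0,0.]),None,None,None)[0,0] if 0 else cv2.undistortPoints(d,c["mtx"],np.array([c["k1"],0,0,0]))[0,0]
def ray(px,c):
    s=undist(px,c); T=c["world_to_cam"]; Rm=T[:3,:3]
    o=-Rm.T@T[:3,3]; d=Rm.T@np.array([s[0],s[1],1.]); return o,d
def onz(px,c,z):
    o,d=ray(px,c); return o+d*(z-o[2])/d[2]
def proj(p,c):
    T=c["world_to_cam"]; 
    q,_=cv2.projectPoints(np.asarray(p,float).reshape(-1,1,3),cv2.Rodrigues(T[:3,:3])[0],T[:3,3],c["mtx"],np.array([c["k1"],0,0,0])); return q[:,0]
def pose():
    s=r.get_state(); return s["eef_pos"],R.from_quat(s["tcp_rot"])
def rel(p):
    """world displacement to tool axes"""
    e,q=pose(); return q.inv().apply(np.asarray(p)-e)
E
python3 - <<'E'
import cv2
i=cv2.imread("pics/top0.png")
cv2.imwrite("pics/z1.png",cv2.resize(i[125:255,175:350],None,fx=4.5,fy=4.5,interpolation=cv2.INTER_CUBIC))
a=cv2.resize(i[220:300,60:140],(400,400),interpolation=cv2.INTER_CUBIC)
b=cv2.resize(i[180:240,370:430],(400,400),interpolation=cv2.INTER_CUBIC)
cv2.imwrite("pics/z2.png",cv2.hconcat([a,b]))
E
```

```text
(no output)
```

View pics/z1.png

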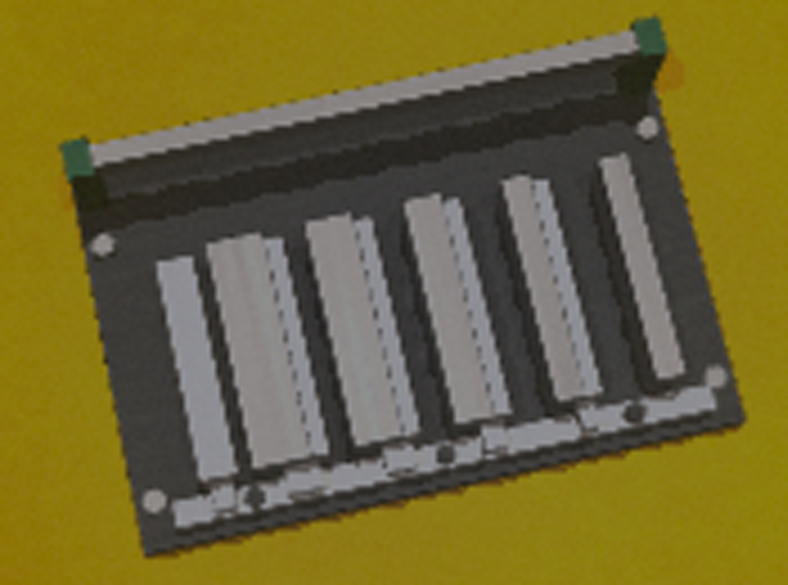

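View pics/z2.png

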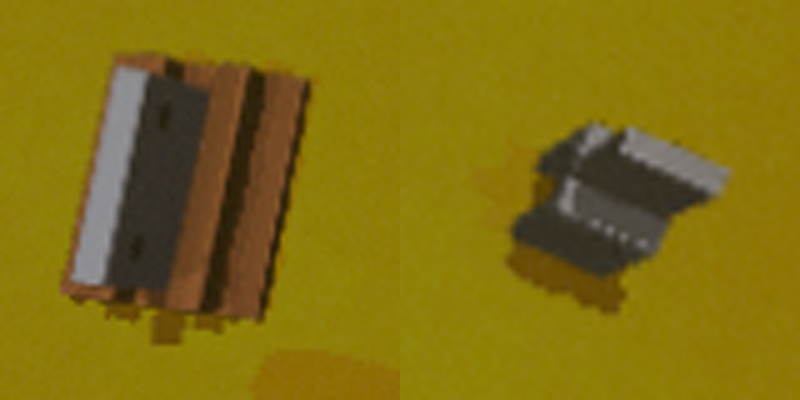

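```bash
cat > m1.py <<'E'
from h import *
c=r.calibration("top")
Z=lambda x,y:((x+.5)/4.5-.5+175,(y+.5)/4.5-.5+125)
P1=onz(Z(92,156),c,75);P2=onz(Z(638,42),c,75)
print("rail ends",P1,P2,np.linalg.norm(P1-P2))
ang=np.arctan2(*(P1-P2)[[1,0]])-np.pi/2
mid=(P1+P2)/2; ex=np.array([np.cos(ang),np.sin(ang),0]);ey=np.array([-ex[1],ex[0],0])
print("yaw deg",np.degrees(ang),"railmid",mid); org=mid-100*ex; org[2]=0
print("origin",org)
def g(p): d=p-org; return np.array([d@ex,d@ey])
for n,p in dict(b4tl=(158,262),b4tr=(192,258),b4br=(235,473),b4bl=(200,480),b3tl=(208,242),b3tm=(262,235),b3tr=(280,238),b3br=(326,455),b3bm=(310,458),b3bl=(254,468),
  b2tl=(306,222),b2bl=(356,446),b2tr=(370,217),b2br=(417,430),b1tl=(405,200),b1bl=(460,422),b1tr=(460,198),b1br=(510,408),b0tl=(502,180),b0bl=(562,403),b0tr=(548,180),b0br=(600,390),ltl=(600,158),ltr=(627,153),lbr=(685,372),lbl=(655,380)).items():
    print(n,g(onz(Z(*p),c,50)).round(1))
for p in [(78,190),(145,555),(745,422)]: print("base",g(onz(Z(*p),c,6)).round(1))
# stand/plate zoom 5, offset 60,220
Y=lambda x,y:((x+.5)/5-.5+60,(y+.5)/5-.5+220)
for n,p,z in [("tl",(116,66),95),("tr",(148,75),95),("br",(104,286),95),("bl",(69,282),95),("s_tl",(112,55),34),("s_tr",(310,78),34),("s_br",(262,320),34),("s_bl",(62,290),34)]: print(n,onz(Y(*p),c,z).round(1))
M=lambda x,y:((x+.5)*.15-.5+370,(y+.5)*.15-.5+180)
for n,p,z in [("fin1",(628,128),98),("fin2",(730,172),98),("fin3",(718,197),98),("fin4",(620,150),98)]: print(n,onz(M(p[0]-400,p[1]),c,z).round(1))
E
python3 m1.py
```

```text
rail ends [628.01870942 116.88077598  75.        ] [ 662.38187892 -164.50216402   75.        ] 283.47343145514503
yaw deg 6.962623376403153 railmid [645.20029417 -23.81069402  75.        ]
origin [545.93775004 -35.93287751   0.        ]
b4tl [ 45.6 121. ]
b4tr [ 43.9 103.6]
b4br [-69.  104.4]
b4bl [-68.7 122.1]
b3tl [50.5 94. ]
b3tm [48.2 66.2]
b3tr [44.7 57.5]
b3br [-69.9  58.2]
b3bm [-69.7  66.3]
b3bl [-68.6  94.6]
b2tl [50.1 42.7]
b2bl [-68.7  42.6]
b2tr [45.7 10. ]
b2br [-67.3  11. ]
b1tl [50.7 -9.6]
b1bl [-68. -11.]
b1tr [ 45.7 -37.5]
b1br [-66.4 -37.1]
b0tl [ 50.4 -60.8]
b0bl [-69.5 -63.2]
b0tr [ 45.3 -84. ]
b0br [-67.1 -83.4]
ltl [  51.1 -113. ]
ltr [  50.7 -127.3]
lbr [ -67.3 -127.3]
lbl [ -68.1 -111.6]
base [105.9 157.4]
base [-94.3 159.5]
base [ -93.2 -160.8]
tl [481.  360.8  95. ]
tr [475.9 347.5  95. ]
br [390.  365.6  95. ]
bl [393.1 379.8  95. ]
s_tl [496.4 386.   34. ]
s_tr [477.3 298.   34. ]
s_br [372.4 321.   34. ]
s_bl [394.2 407.5  34. ]
fin1 [ 489.4 -327.1   98. ]
fin2 [ 472.2 -356.7   98. ]
fin3 [ 464.5 -351.4   98. ]
fin4 [ 482.5 -323.3   98. ]
```

```bash
cat >> h.py <<'E'
def go(p,yaw_y):
    """target TCP p, tool y axis along heading yaw_y deg (mod 180), tool down"""
    e,q=pose(); best=None
    for a in (yaw_y,yaw_y+180):
        a=np.radians(a); x=np.array([0,0,-1.]); y=np.array([np.cos(a),np.sin(a),0]); z=np.cross(x,y)
        T=R.from_matrix(np.c_[x,y,z]); rv=np.degrees((q.inv()*T).as_rotvec())
        if best is None or np.linalg.norm(rv)<np.linalg.norm(best[0]): best=(rv,T)
    rv,T=best
    s=r.get_state()
    print("t",round(s["clock"],2),"pos",e.round(1),"toolY",q.apply([0,1,0]).round(3),"gap",round(s["finger_gap"]*85.4,2),"F",s["contact_force"].round(1))
    print("turn deg",rv.round(2),"shift after turn mm",T.inv().apply(np.asarray(p)-e).round(1),"shift w/o turn",q.inv().apply(np.asarray(p)-e).round(1), "j7",s["joints"][6].round(2))
E
python3 -c "
from h import *
go([435,363,140],78)
go([477,-340,140],-30)
go([545,-36,150],97)"
```

```text
t 0.15 pos [239.8 494.3 202. ] toolY [ 0.436  0.9   -0.002] gap 85.53 F [-0.3 -0.5 -0.3]
turn deg [-1.388e+01 -1.000e-02  1.100e-01] shift after turn mm [ 62.  -87.8 218.2] shift w/o turn [ 62.  -32.8 232.9] j7 -0.03
t 0.15 pos [239.8 494.3 202. ] toolY [ 0.436  0.9   -0.002] gap 85.53 F [-0.3 -0.5 -0.3]
turn deg [-8.588e+01 -8.000e-02  9.000e-02] shift after turn mm [  62.  -622.5 -603.9] shift w/o turn [  63.2 -647.   577.5] j7 -0.03
t 0.15 pos [239.8 494.3 202. ] toolY [ 0.436  0.9   -0.002] gap 85.53 F [-0.3 -0.5 -0.3]
turn deg [-3.288e+01 -3.000e-02  1.000e-01] shift after turn mm [  52.  -563.5  238.3] shift w/o turn [  52.6 -343.8  506. ] j7 -0.03
```

```bash
python3 -c "
from h import *
c=r.calibration('top')
print(onz((121,183),c,20),onz((100,157),c,190))"
python3 -m inch '{"claw":[0.085,0.085,0.085,0.085,0.085,0.085,0.085,0.085],"delta_pos":[[0.01,0,0],[0.01,0,0],[0,-0.0147,0.0365],[0,-0.0147,0.0365],[0,-0.0147,0.0365],[0,-0.0147,0.0365],[0,-0.0147,0.0365],[0,-0.0147,0.0365]],"angular":[[-7,0,0],[-6.9,0,0],[0,0,0],[0,0,0],[0,0,0],[0,0,0],[0,0,0],[0,0,0]]}' 60
```

```text
[603.49498456 300.51978824  20.        ] [612.61525706 290.26066232 190.        ]
clock: 0.82
eef_pos: [429.5, 371.8, 175.9]
tcp_rot: [0.058, 0.71, -0.059, 0.7]
contact_force: [-0.1, 1.4, -0.6]
finger_gap: 0.996
```

```bash
python3 -c "
from h import *
go([435,363,140],78)
c=r.calibration('wrist')
cv2.imwrite('pics/w1.png',r.camera('wrist')[:,:,::-1])
for a in (-45,45):
  for b in (-7,7):
    t=np.radians(-12); p=[435+a*np.cos(t)-b*np.sin(t),363+a*np.sin(t)+b*np.cos(t),95]; print(proj(p,c).round(1))
"
```

```text
t 0.82 pos [429.5 371.8 175.9] toolY [ 0.165  0.986 -0.002] gap 85.02 F [-0.1  1.4 -0.6]
turn deg [ 2.51 -0.79  0.13] shift after turn mm [35.9 -7.5  7.2] shift w/o turn [35.8 -7.7  7.3] j7 0.7
[[246.2 144.9]]
[[261.6 145.6]]
[[243.3 237. ]]
[[257.5 237.6]]
```

View pics/w1.png

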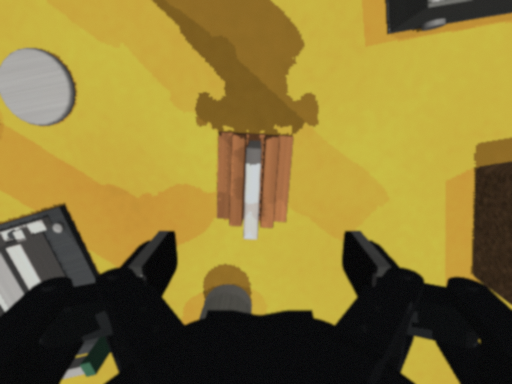

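```bash

python3 -m inch '{"claw":[0.085,0.085,0.06,0.05,0.05,0.05,0.05,0.05],"delta_pos":[[0.02,-0.0075,0.0073],[0.01,0,0],[0.025,0,0],[0.025,0,0],[0.02,0,0],[0.01,0,0],[0,0,0],[0,0,0]],"angular":[[2.5,-0.8,0.1],[0,0,0],[0,0,0],[0,0,0],[0,0,0],[0,0,0],[0,0,0],[0,0,0]]}'
python3 -c "
from h import *
go([435,363,62],78)
"
```

```text
clock: 1.53
eef_pos: [448.5, 351.5, 60.3]
tcp_rot: [0.079, 0.7, -0.083, 0.705]
contact_force: [0.7, 0.5, -0.4]
finger_gap: 0.587
t 1.53 pos [448.5 351.5  60.3] toolY [ 0.228  0.974 -0.005] gap 50.14 F [ 0.7  0.5 -0.4]
turn deg [-1.19  0.5   0.32] shift after turn mm [ -1.7   8.4 -15.6] shift w/o turn [ -1.9   8.1 -15.7] j7 0.67
```

```bash

python3 -m inch '{"claw":[0.05,0.05,0.05,0.04,0.012,0.011,0.011,0.011],"delta_pos":[[0,0.008,-0.0155],[0,0,0],[0,0,0],[0,0,0],[0,0,0],[0,0,0],[0,0,0],[0,0,0]],"angular":[[-1.2,0.5,0.3],[0,0,0],[0,0,0],[0,0,0],[0,0,0],[0,0,0],[0,0,0],[0,0,0]]}' 60
python3 -c "
from h import *
go([435,363,62],78)
"
```

```text
clock: 2.2
eef_pos: [435.4, 370.6, 67.2]
tcp_rot: [0.075, 0.701, -0.067, 0.706]
contact_force: [0.4, 0.9, 0.1]
finger_gap: 0.132
t 2.2 pos [435.4 370.6  67.2] toolY [0.2   0.98  0.012] gap 11.31 F [0.4 0.9 0.1]
turn deg [ 0.44  0.27 -0.7 ] shift after turn mm [ 5.2 -7.5  1.2] shift w/o turn [ 5.1 -7.5  1.1] j7 0.67
```

```bash
python3 -c "
from h import *
cv2.imwrite('pics/w2.png',r.camera('wrist')[:,:,::-1])
i=r.camera('top')[:,:,::-1]; cv2.imwrite('pics/t2.png',cv2.resize(i[200:320,40:160],None,fx=4,fy=4))
go([435,363,62],78)
"
```

```text
t 2.3 pos [435.3 370.3  66.9] toolY [0.2   0.98  0.012] gap 10.77 F [ 0.2  0.5 -0.5]
turn deg [ 0.43  0.26 -0.66] shift after turn mm [ 4.9 -7.2  1.2] shift w/o turn [ 4.8 -7.2  1.1] j7 0.67
```

View pics/w2.png

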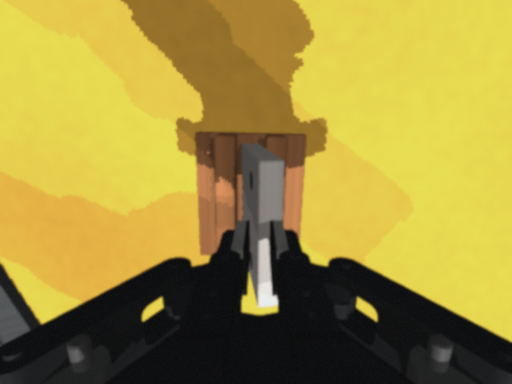

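View pics/t2.png

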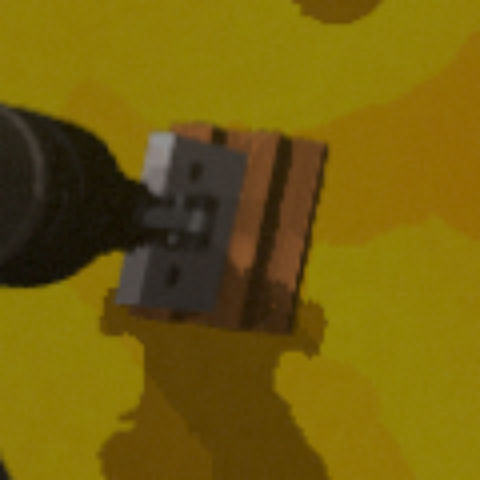

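```bash

python3 -m inch '{"claw":[0,0,0,0,0,0,0,0],"delta_pos":[[0.003,-0.003,0],[0.002,-0.002,0],[0,0,0],[0,0,0],[0,0,0],[0,0,0],[0,0,0],[0,0,0]],"angular":[[0,0,0],[0,0,0],[0,0,0],[0,0,0],[0,0,0],[0,0,0],[0,0,0],[0,0,0]]}' 60
python3 -c "
from h import *
go([435,363,62],78)
print([round(r.get_state()['finger_gap']*85.4,2) for _ in range(5)])
cv2.imwrite('pics/w3.png',r.camera('wrist')[:,:,::-1])
"
```

```text
clock: 2.97
eef_pos: [436.9, 370.2, 67.3]
tcp_rot: [0.079, 0.7, -0.063, 0.707]
contact_force: [-1.1, 0.8, 2.3]
finger_gap: 0.002
t 2.97 pos [436.9 370.2  67.3] toolY [0.201 0.979 0.023] gap 0.16 F [-1.1  0.8  2.3]
turn deg [ 0.41  0.47 -1.35] shift after turn mm [ 5.3 -7.4 -0.4] shift w/o turn [ 5.1 -7.5 -0.5] j7 0.68
[0.16, 0.16, 0.16, 0.16, 0.16]
```

View pics/w3.png

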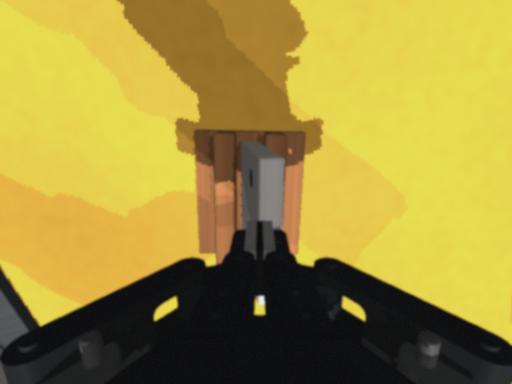

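```bash
python3 -c "
from h import *
i=r.camera('top')[:,:,::-1]; j=r.camera('scene')[:,:,::-1]; cv2.imwrite('pics/t3.png',cv2.hconcat([cv2.resize(i[220:300,60:140],(400,400)),cv2.resize(j[140:240,320:420],(400,400))]))
"
```

```text
(no output)
```

View pics/t3.png

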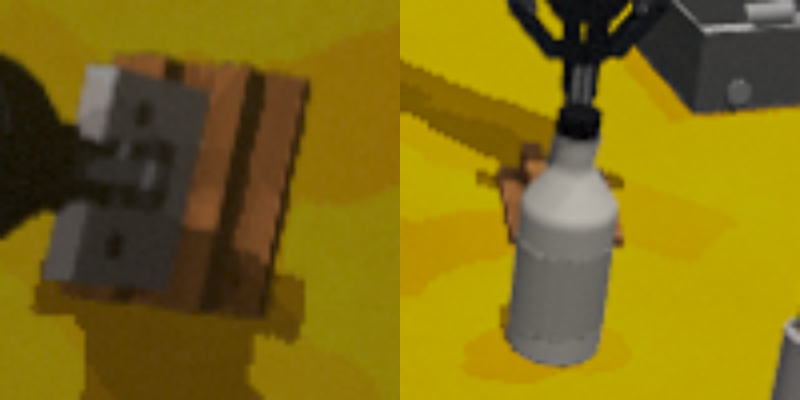

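```bash
python3 -c "
from h import *
c=r.calibration('top')
Y=lambda x,y:((x+.5)/5-.5+60,(y+.5)/5-.5+220)
for p in [(90,66),(118,72),(75,280),(45,278)]: print(onz(Y(*p),c,94).round(1))
w=r.calibration('wrist'); e,q=pose()
for d in (0,-19,-40): print('tcp line proj wrist',d,proj(e+q.apply([d,0,0]),w), 'top',(proj(e+q.apply([d,0,0]),c)[0]-[60,220])*5)
print(r.get_state()['joints'])
"
```

```text
[482.2 372.   94. ]
[478.5 360.4  94. ]
[393.7 377.7  94. ]
[395.8 389.9  94. ]
tcp line proj wrist 0 [[260.44978619 215.94131415]] top [116.92801607 175.92275102]
tcp line proj wrist -19 [[260.56437006 227.46161814]] top [100.33011941 172.96514993]
tcp line proj wrist -40 [[260.72475398 243.59447317]] top [ 81.14909521 169.55084793]
[-0.78365127  0.44753359  0.07571635  1.6672721  -0.04773826  1.00454025
  0.67804902]
```

```bash
python3 -c "
import cv2
for k in (2,3):
  i=cv2.imread(f'pics/w{k}.png'); cv2.imwrite(f'pics/w{k}z.png',cv2.resize(i[120:320,190:340],None,fx=3,fy=3,interpolation=cv2.INTER_CUBIC))
a=cv2.imread('pics/w2z.png');b=cv2.imread('pics/w3z.png');cv2.imwrite('pics/w23.png',cv2.resize(cv2.hconcat([a,b]),(795,530)))
"
```

```text
(no output)
```

View pics/w23.png

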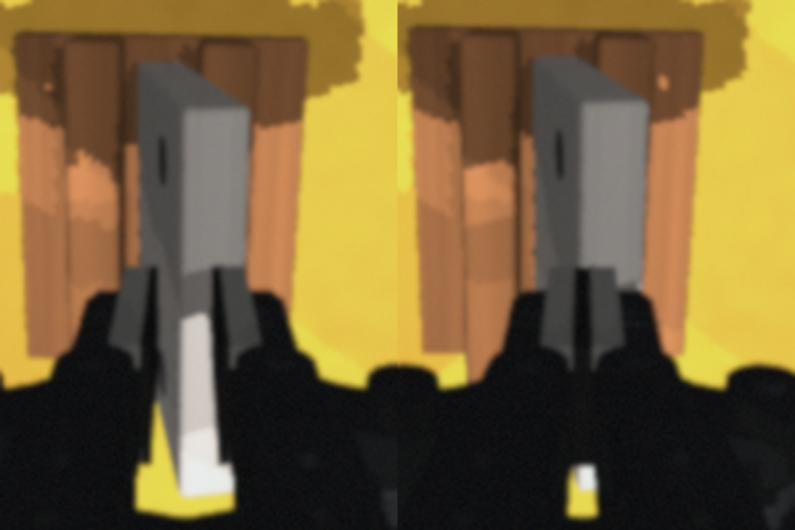

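```bash
python3 -c "
from h import *
w=r.calibration('wrist'); sc=r.calibration('scene')
t=np.radians(-12); ex=np.array([np.cos(t),np.sin(t),0]);ey=np.array([-ex[1],ex[0],0])
for z in (0,10,34):
  print(z,[proj(np.array([437,362,z])+a*ex+b*ey,w)[0].round(0) for a,b in [(-55,-45),(-55,45),(55,-45)]])
print(pose()[0], -w['world_to_cam'][:3,:3].T@w['world_to_cam'][:3,3], w['world_to_cam'][:3,:3].round(2))
print('top at z',[proj([p[0],p[1],94],w).round(0) for p in [(482.2,372),(478.5,360.4),(393.7,377.7),(395.8,389.9)]])
e,q=pose();print('scene tcp',proj(e,sc))
"
```

```text
0 [array([195., 127.]), array([303., 127.]), array([202., 246.])]
10 [array([193., 127.]), array([305., 128.]), array([200., 252.])]
34 [array([186., 129.]), array([311., 130.]), array([194., 266.])]
[436.94964217 370.22740863  67.2936192 ] [370.50830075 379.09552021 238.25653278] [[ 0.2   0.98  0.02]
 [ 0.94 -0.2   0.27]
 [ 0.27 -0.03 -0.96]]
top at z [array([[279., 299.]]), array([[260., 298.]]), array([[259., 156.]]), array([[283., 155.]])]
scene tcp [[363.39051741 173.3023073 ]]
```

```bash
python3 -c "
from h import *
w=r.calibration('wrist'); c=r.calibration('top'); sc=r.calibration('scene')
def tri(a,b):
  (o1,d1),(o2,d2)=a,b; A=np.c_[d1,-d2]; s=np.linalg.lstsq(A,o2-o1,rcond=None)[0]; p=o1+s[0]*d1;q=o2+s[1]*d2; return (p+q)/2,np.linalg.norm(p-q)
print(tri(ray((260,222),w),ray((92,254.7),c)))
i=r.camera('top')[:,:,::-1]; j=r.camera('scene')[:,:,::-1]
cv2.imwrite('pics/t4.png',cv2.hconcat([cv2.resize(i[230:280,65:115],(400,400),interpolation=cv2.INTER_NEAREST),cv2.resize(j[100:180,330:410],(400,400),interpolation=cv2.INTER_CUBIC)]))
"
```

```text
(array([444.03732813, 364.24776137,  45.62597896]), np.float64(13.283540084161508))
```

View pics/t4.png

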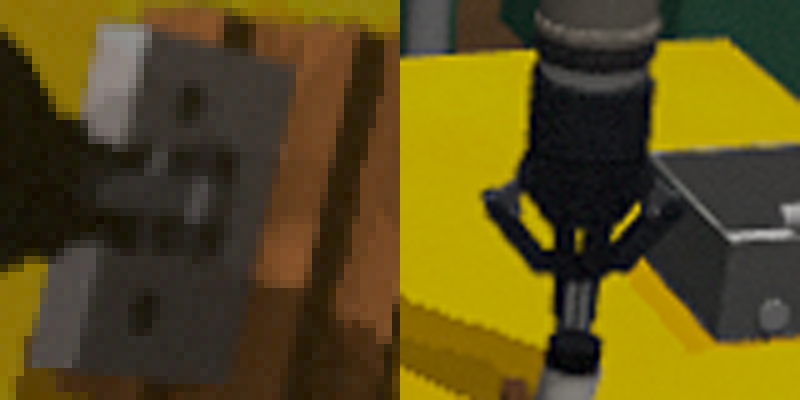

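```bash
python3 -c "
from h import *
w=r.calibration('wrist'); c=r.calibration('top'); sc=r.calibration('scene')
e,q=pose()
for d in (0,-10,-20,-30,-40):
  print(d,[ (proj(e+q.apply([d,yy,zz]),w)[0].round(0),((proj(e+q.apply([d,yy,zz]),c)[0]-[65,230])*8).round(0),((proj(e+q.apply([d,yy,zz]),sc)[0]-[330,100])*5).round(0)) for zz in (-11,11) for yy in (-7,7)])
"
```

```text
0 [(array([250., 200.]), array([165., 246.]), array([153., 359.])), (array([271., 200.]), array([113., 240.]), array([175., 358.])), (array([250., 231.]), array([181., 163.]), array([159., 375.])), (array([271., 231.]), array([129., 158.]), array([181., 375.]))]
-10 [(array([249., 205.]), array([151., 244.]), array([155., 345.])), (array([272., 205.]), array([ 98., 238.]), array([176., 344.])), (array([249., 238.]), array([168., 160.]), array([160., 361.])), (array([272., 238.]), array([115., 155.]), array([182., 361.]))]
-20 [(array([248., 210.]), array([137., 241.]), array([156., 331.])), (array([273., 210.]), array([ 84., 236.]), array([178., 331.])), (array([249., 245.]), array([154., 158.]), array([161., 347.])), (array([272., 245.]), array([101., 152.]), array([183., 347.]))]
-30 [(array([248., 217.]), array([123., 239.]), array([157., 317.])), (array([274., 217.]), array([ 69., 234.]), array([179., 317.])), (array([248., 253.]), array([140., 155.]), array([162., 333.])), (array([273., 253.]), array([ 86., 149.]), array([184., 332.]))]
-40 [(array([247., 224.]), array([109., 237.]), array([158., 303.])), (array([275., 224.]), array([ 54., 232.]), array([180., 302.])), (array([247., 263.]), array([126., 151.]), array([163., 318.])), (array([274., 263.]), array([ 71., 146.]), array([186., 318.]))]
```

```bash

python3 -m inch '{"claw":[0,0,0,0,0,0,0,0],"delta_pos":[[-0.006,0,0],[-0.006,0,0],[-0.006,0,0],[-0.006,0,0],[0,0,0],[0,0,0],[0,0,0],[0,0,0]],"angular":[[0,0,0],[0,0,0],[0,0,0],[0,0,0],[0,0,0],[0,0,0],[0,0,0],[0,0,0]]}' 20
python3 -c "
from h import *
go([435,363,62],78)
i=r.camera('top')[:,:,::-1]; j=r.camera('wrist')[:,:,::-1]
cv2.imwrite('pics/t5.png',cv2.hconcat([cv2.resize(i[230:280,65:115],(400,400),interpolation=cv2.INTER_NEAREST),cv2.resize(j[120:320,160:360],(400,400),interpolation=cv2.INTER_CUBIC)]))
"
```

```text
clock: 3.88
eef_pos: [436.6, 368.0, 92.9]
tcp_rot: [0.079, 0.7, -0.065, 0.707]
contact_force: [-0.6, -0.4, -0.6]
finger_gap: -0.004
t 3.88 pos [436.6 368.   92.9] toolY [0.201 0.979 0.021] gap -0.36 F [-0.6 -0.4 -0.6]
turn deg [ 0.37  0.47 -1.2 ] shift after turn mm [30.9 -5.3 -0.5] shift w/o turn [30.7 -5.9 -0.8] j7 0.68
```

View pics/t5.png

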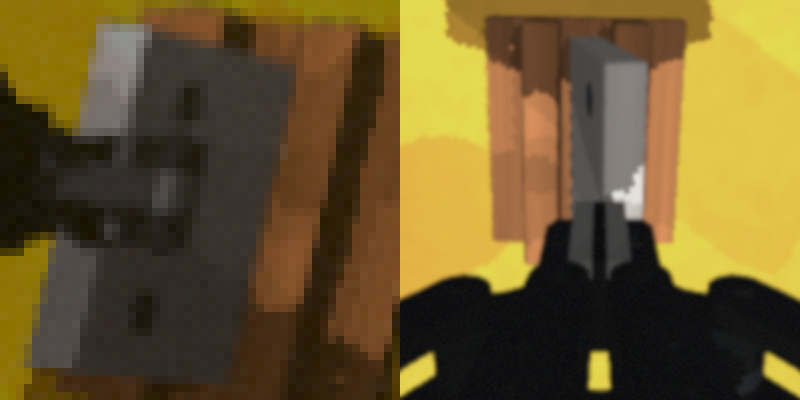

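```bash

python3 -m inch '{"claw":[0,0,0,0.03,0.085,0.085,0.085,0.085],"delta_pos":[[-0.01,0,0],[-0.015,0,0],[-0.015,0,0],[-0.015,0,0],[-0.01,0,0],[0,0,0],[0,0,0],[0,0,0]],"angular":[[0,0,0],[0,0,0],[0,0,0],[0,0,0],[0,0,0],[0,0,0],[0,0,0],[0,0,0]]}' 20
python3 -c "
from h import *
go([435,363,62],78)
i=r.camera('top')[:,:,::-1]; j=r.camera('wrist')[:,:,::-1]
cv2.imwrite('pics/w6.png',j)
cv2.imwrite('pics/t6.png',cv2.hconcat([cv2.resize(i[220:300,60:140],(400,400),interpolation=cv2.INTER_CUBIC),cv2.resize(j[120:320,160:360],(400,400),interpolation=cv2.INTER_CUBIC)]))
"
```

```text
clock: 4.65
eef_pos: [434.6, 365.9, 161.4]
tcp_rot: [0.078, 0.701, -0.065, 0.706]
contact_force: [-0.7, -0.1, -0.0]
finger_gap: 0.707
t 4.65 pos [434.6 365.9 161.4] toolY [0.201 0.979 0.018] gap 60.4 F [-0.7 -0.1 -0. ]
turn deg [ 0.38  0.35 -1.03] shift after turn mm [99.4 -2.8  1. ] shift w/o turn [99.4 -4.6  0.3] j7 0.67
```

View pics/t6.png

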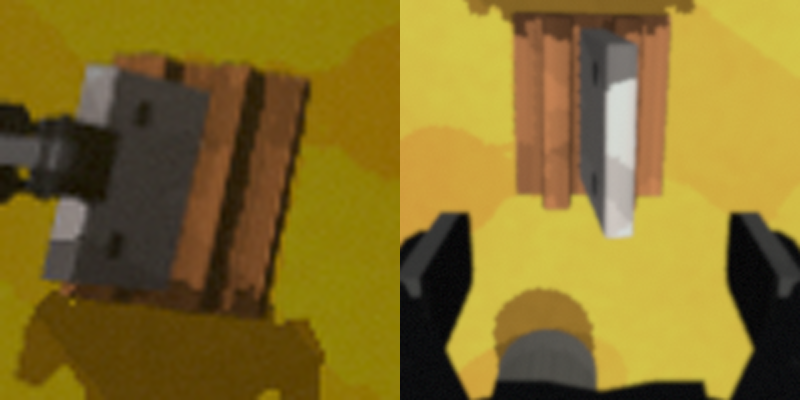

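```bash
python3 -c "
from h import *
sc=r.calibration('scene');c=r.calibration('top')
print(proj([240,494,202],sc)); i=cv2.imread('pics/scene0.png')
e,q=pose(); p=proj(e,sc)[0]; print(p, proj(e,c))
j=r.camera('scene')[:,:,::-1].copy()
o=proj([240,494,202],sc)[0]
def crop(im,p):
  x,y=int(p[0]),int(p[1]); a=cv2.resize(im[max(0,y-40):y+40,x-40:x+40],(400,400),interpolation=cv2.INTER_CUBIC); cv2.drawMarker(a,(int((p[0]-x+40)*5),int((p[1]-max(0,y-40))*5)),(0,0,255)); return a
cv2.imwrite('pics/s7.png',cv2.hconcat([crop(i,o),crop(j,p)]))
"
```

```text
[[380.95152784 109.14581185]]
[364.64225063 146.45247325] [[ 66.97140465 252.68181755]]
```

View pics/s7.png

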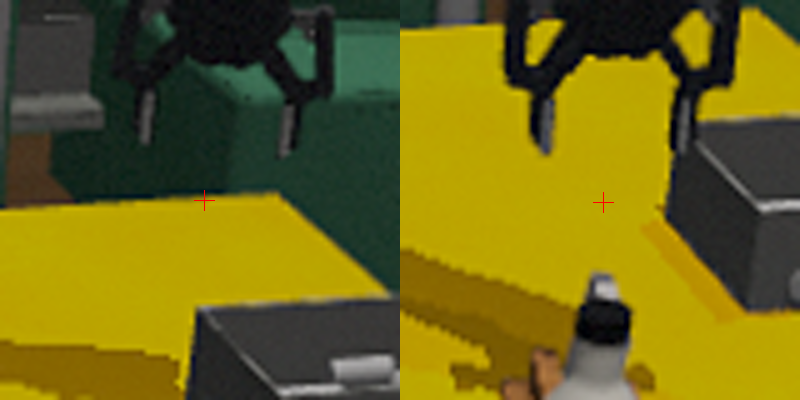

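```bash
python3 -c "
from h import *
sc=r.calibration('scene');w=r.calibration('wrist')
e,q=pose(); p=proj(e,sc)[0];x,y=int(p[0]),int(p[1])
for d in (-10,-20,-30,-40,-50):
  print(d,[(((proj(e+q.apply([d,yy,zz]),sc)[0]-[x-40,y-40])*5).round(0)+[400,0], proj(e+q.apply([d,yy,zz]),w)[0].round(0)) for yy in (-33,33) for zz in (-11,11)])
"
```

```text
-10 [(array([549., 180.]), array([207., 205.])), (array([554., 195.]), array([208., 238.])), (array([654., 180.]), array([315., 205.])), (array([661., 195.]), array([313., 238.]))]
-20 [(array([550., 166.]), array([203., 210.])), (array([555., 180.]), array([205., 245.])), (array([656., 166.]), array([318., 210.])), (array([662., 180.]), array([316., 245.]))]
-30 [(array([551., 151.]), array([200., 217.])), (array([556., 165.]), array([202., 253.])), (array([657., 151.]), array([322., 217.])), (array([664., 166.]), array([319., 253.]))]
-40 [(array([552., 136.]), array([196., 224.])), (array([557., 150.]), array([198., 263.])), (array([659., 136.]), array([326., 224.])), (array([665., 150.]), array([323., 262.]))]
-50 [(array([553., 121.]), array([191., 232.])), (array([558., 135.]), array([194., 273.])), (array([660., 121.]), array([331., 232.])), (array([667., 135.]), array([328., 273.]))]
```

View pics/w6.png

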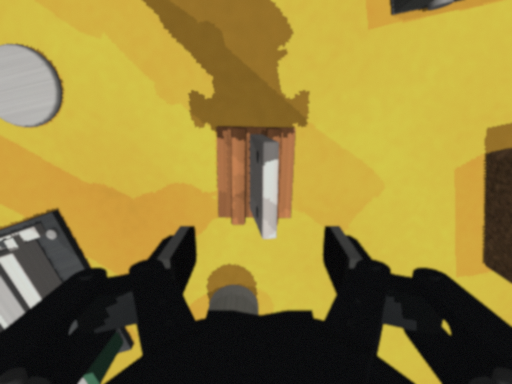

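```bash

python3 -m inch '{"claw":[0.055,0.055,0.055,0.055,0.055,0.055,0.055,0.055],"delta_pos":[[0.02,0,0.002],[0.025,0,0],[0.025,0,0],[0.02,0,0],[0.015,0,0],[0.008,0,0],[0.003,0,0],[0,0,0]],"angular":[[0.4,0.3,-1],[0,0,0],[0,0,0],[0,0,0],[0,0,0],[0,0,0],[0,0,0],[0,0,0]]}' 40
python3 -c "
from h import *
go([436,366,33],78)
j=r.camera('wrist')[:,:,::-1]
cv2.imwrite('pics/w8.png',j)
"
```

```text
clock: 5.47
eef_pos: [434.6, 363.9, 36.3]
tcp_rot: [0.072, 0.705, -0.076, 0.702]
contact_force: [0.6, 0.5, 0.5]
finger_gap: 0.644
t 5.47 pos [434.6 363.9  36.3] toolY [ 0.208  0.978 -0.006] gap 55.0 F [0.6 0.5 0.5]
turn deg [-0.03 -0.21  0.35] shift after turn mm [3.3 2.3 0.9] shift w/o turn [3.2 2.3 0.9] j7 0.67
```

View pics/w8.png

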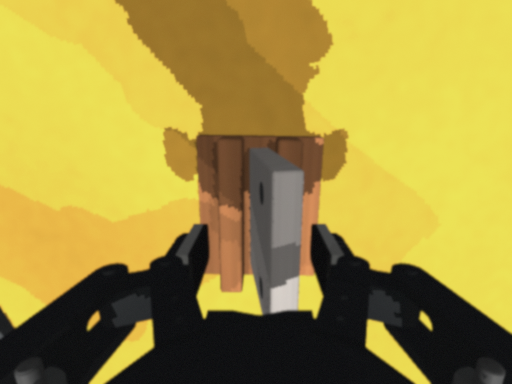

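```bash

python3 -m inch '{"claw":[0.04,0.03,0.02,0.01,0,0,0,0],"delta_pos":[[0.001,0.001,0],[0,0,0],[0,0,0],[0,0,0],[0,0,0],[0,0,0],[0,0,0],[0,0,0]],"angular":[[0,0,0],[0,0,0],[0,0,0],[0,0,0],[0,0,0],[0,0,0],[0,0,0],[0,0,0]]}' 40
python3 -c "
from h import *
go([436,366,33],78)
j=r.camera('wrist')[:,:,::-1]
cv2.imwrite('pics/w9.png',j)
"
```

```text
clock: 6.18
eef_pos: [436.9, 366.3, 39.0]
tcp_rot: [0.074, 0.703, -0.075, 0.703]
contact_force: [-0.1, -0.2, -1.6]
finger_gap: 0.151
t 6.18 pos [436.9 366.3  39. ] toolY [ 0.209  0.978 -0.001] gap 12.92 F [-0.1 -0.2 -1.6]
turn deg [-0.05  0.01  0.07] shift after turn mm [ 6.  -0.5 -0.8] shift w/o turn [ 6.  -0.5 -0.8] j7 0.67
```

View pics/w9.png

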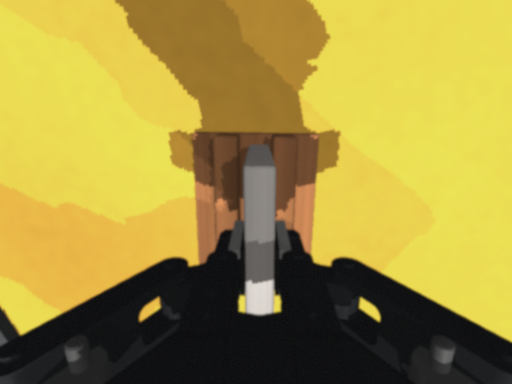

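```bash

python3 -m inch '{"claw":[0,0,0,0,0,0,0,0],"delta_pos":[[-0.01,0,0],[-0.02,0,0],[-0.025,0,0],[-0.025,0,0],[-0.02,0,0],[-0.01,0,0],[0,0,0],[0,0,0]],"angular":[[0,0,0],[0,0,0],[0,0,0],[0,0,0],[0,0,0],[0,0,0],[0,0,0],[0,0,0]]}'
python3 -c "
from h import *
go([524,61.5,140],96.96)
j=r.camera('wrist')[:,:,::-1]
cv2.imwrite('pics/w10.png',j)
"
```

```text
clock: 6.9
eef_pos: [434.9, 365.6, 155.5]
tcp_rot: [0.073, 0.704, -0.075, 0.702]
contact_force: [0.5, 0.0, -3.2]
finger_gap: 0.159
t 6.9 pos [434.9 365.6 155.5] toolY [ 0.208  0.978 -0.004] gap 13.57 F [ 0.5  0.  -3.2]
turn deg [-18.98  -0.2    0.22] shift after turn mm [  15.5 -312.6   51.6] shift w/o turn [  16.3 -278.8  150.5] j7 0.66
```

View pics/w10.png

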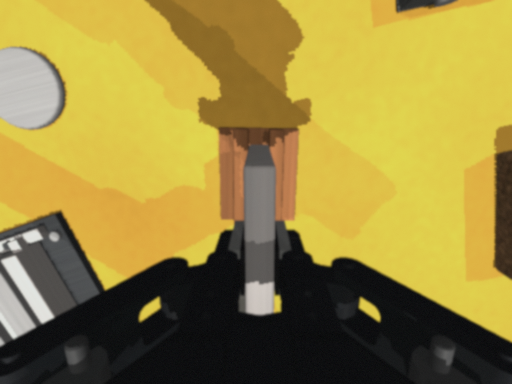

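```bash

python3 -m inch '{"claw":[0,0,0,0,0,0,0,0],"delta_pos":[[0,0,0],[0,0,0],[0,-0.015,0.002],[0,-0.03,0.006],[0,-0.038,0.0065],[0,-0.038,0.0065],[0,-0.038,0.0065],[0,-0.038,0.0065]],"angular":[[-6,0,0],[-6.5,0,0],[-6.5,0,0],[0,0,0],[0,0,0],[0,0,0],[0,0,0],[0,0,0]]}'
python3 -c "
from h import *
go([524,61.5,130],96.96)
"
```

```text
clock: 7.62
eef_pos: [484.0, 181.5, 144.3]
tcp_rot: [-0.06, 0.713, 0.059, 0.696]
contact_force: [0.5, -0.0, -3.2]
finger_gap: 0.161
t 7.62 pos [484.  181.5 144.3] toolY [-0.167  0.986  0.001] gap 13.72 F [ 0.5 -0.  -3.2]
turn deg [ 2.64 -1.41 -0.02] shift after turn mm [  14.3 -124.    25.2] shift w/o turn [  13.7 -125.    19.8] j7 1.38
```

```bash

python3 -m inch '{"claw":[0,0,0,0,0,0,0,0],"delta_pos":[[0,-0.03,0.005],[0,-0.028,0.004],[0,-0.022,0.003],[0,-0.015,0.002],[0,-0.008,0],[0,-0.003,0],[0,0,0],[0,0,0]],"angular":[[2.6,-1.4,0],[0,0,0],[0,0,0],[0,0,0],[0,0,0],[0,0,0],[0,0,0],[0,0,0]]}'
python3 -c "
from h import *
j=r.camera('wrist')[:,:,::-1]
go([524,61.5,130],96.96)
go([524,61.5,130],96.96)
c=r.calibration('wrist')
cv2.imwrite('pics/w11.png',j)
"
```

```text
clock: 8.28
eef_pos: [507.5, 57.2, 135.3]
tcp_rot: [-0.039, 0.712, 0.031, 0.7]
contact_force: [0.7, 0.3, -2.5]
finger_gap: 0.157
t 8.33 pos [507.4  57.7 135.3] toolY [-0.1    0.995 -0.01 ] gap 13.23 F [ 0.  -0.3 -3.6]
turn deg [-1.22 -0.98  0.54] shift after turn mm [ 5.3  1.8 16.9] shift w/o turn [ 5.   2.2 17. ] j7 1.57
t 8.33 pos [507.4  57.7 135.3] toolY [-0.1    0.995 -0.01 ] gap 13.23 F [ 0.  -0.3 -3.6]
turn deg [-1.22 -0.98  0.54] shift after turn mm [ 5.3  1.8 16.9] shift w/o turn [ 5.   2.2 17. ] j7 1.57
```

View pics/w11.png

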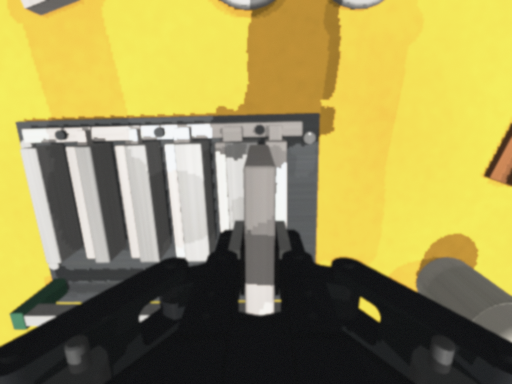

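```bash
python3 -c "
import cv2
i=cv2.imread('pics/w11.png'); cv2.imwrite('pics/w11z.png',cv2.resize(i[110:240,155:310],None,fx=5,fy=4.5,interpolation=cv2.INTER_CUBIC))"
```

```text
(no output)
```

View pics/w11z.png

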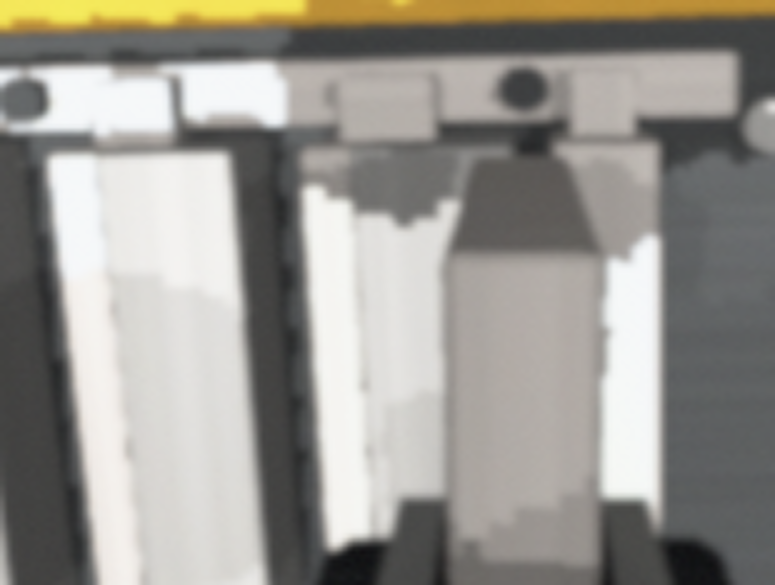

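```bash
cat > m2.py <<'E'
from h import *
c=r.calibration('wrist')
Z=lambda X,Y:(155+(X+.5)/5-.5,110+(Y+.5)/4.5-.5)
ang=np.radians(6.96); ex=np.array([np.cos(ang),np.sin(ang),0]);ey=np.array([-ex[1],ex[0],0]); org=np.array([546.1,-37.5,0])
g=lambda p:((p-org)@ex,(p-org)@ey)
for n,p in [("s3 steel front",(231,155)),("s3 steel back",(268,540)),("s3 jaw front",(302,150)),("s3 jaw back",(329,540)),("s4 jaw front",(556,148)),("b4 right front",(660,145)),("b4 right back",(662,480)),("s2 jaw f",(48,155)),("s2 jaw b",(95,560))]:
    print(n,np.round(g(onz(Z(*p),c,50)),1))
e,q=pose(); print("tcp",np.round(g(e),1), "tool axis offset down", q.apply([1,0,0]).round(4))
# plate top corners
for p in [(448,250),(602,250)]:
  for zz in (192,):
    P=onz(Z(*p),c,135.3+56); print("plate top",P.round(1),np.round(g(P),1))
E
python3 m2.py
```

```text
s3 steel front [-67.4  44.3]
s3 steel back [17.1 45.5]
s3 jaw front [-68.1  57.5]
s3 jaw back [17.3 57.7]
s4 jaw front [-67.5 104.2]
b4 right front [-67.7 123.3]
b4 right back [  4.5 123.8]
s2 jaw f [-68.1  10.4]
s2 jaw b [21.3 10.4]
tcp [-26.9  99.1] tool axis offset down [-0.0159 -0.0113 -0.9998]
plate top [465.   46.6 191.3] [-70.3  93.3]
plate top [463.7  59.6 191.3] [-70.  106.3]
```

```bash

python3 -m inch '{"claw":[0,0,0,0,0,0,0,0],"delta_pos":[[0.0,0.001,0.014],[0.01,0,0.003],[0.012,0,0],[0.012,0,0],[0.006,0,0],[0.002,0,0],[0,0,0],[0,0,0]],"angular":[[-1.2,-1,0.5],[0,0,0],[0,0,0],[0,0,0],[0,0,0],[0,0,0],[0,0,0],[0,0,0]]}'
cat > st.py <<'E'
from h import *
import sys
ang=np.radians(6.96); ex=np.array([np.cos(ang),np.sin(ang),0]);ey=np.array([-ex[1],ex[0],0]); org=np.array([546.1,-37.5,0])
def show(gx=-10,gy=100,z=90):
    go(org+gx*ex+gy*ey+np.array([0,0,z]),96.96); e,q=pose(); print("gauge",((e-org)@ex).round(1),((e-org)@ey).round(1),"z",e[2].round(1))
show(*map(float,sys.argv[1:]))
E
python3 st.py
```

```text
clock: 9.0
eef_pos: [521.3, 73.3, 88.4]
tcp_rot: [-0.047, 0.707, 0.051, 0.704]
contact_force: [0.4, -0.2, -3.4]
finger_gap: 0.155
t 9.0 pos [521.3  73.3  88.4] toolY [-0.138  0.99   0.005] gap 13.21 F [ 0.4 -0.2 -3.4]
turn deg [ 0.98 -0.23 -0.3 ] shift after turn mm [ -1.6 -13.    1.2] shift w/o turn [ -1.7 -13.    1. ] j7 1.6
gauge -11.2 113.0 z 88.4
```

```bash

python3 -m inch '{"claw":[0,0,0,0,0,0,0,0],"delta_pos":[[0.0,-0.006,0.001],[0,-0.004,0],[0,-0.001,0],[0,0,0],[0,0,0],[0,0,0],[0,0,0],[0,0,0]],"angular":[[1,-0.2,-0.3],[0,0,0],[0,0,0],[0,0,0],[0,0,0],[0,0,0],[0,0,0],[0,0,0]]}'
python3 st.py
```

```text
clock: 9.67
eef_pos: [526.1, 61.0, 91.2]
tcp_rot: [-0.042, 0.704, 0.042, 0.708]
contact_force: [1.7, -0.3, -3.7]
finger_gap: 0.157
t 9.67 pos [526.1  61.   91.2] toolY [-0.118  0.993 -0.001] gap 13.39 F [ 1.7 -0.3 -3.7]
turn deg [-0.21  0.3   0.04] shift after turn mm [ 1.2 -0.2 -2.1] shift w/o turn [ 1.2 -0.2 -2.1] j7 1.6
gauge -7.9 100.2 z 91.2
```

```bash

python3 -m inch '{"claw":[0,0,0,0,0,0,0,0],"delta_pos":[[0.003,0,-0.001],[0.003,0,0],[0.003,0,0],[0.003,0,0],[0.003,0,0],[0.003,0,0],[0.003,0,0],[0.003,0,0]],"angular":[[-0.2,0.3,0],[0,0,0],[0,0,0],[0,0,0],[0,0,0],[0,0,0],[0,0,0],[0,0,0]]}'
python3 st.py
```

```text
clock: 10.33
eef_pos: [525.9, 61.4, 78.8]
tcp_rot: [-0.043, 0.705, 0.044, 0.707]
contact_force: [-6.1, -0.4, 14.9]
finger_gap: 0.157
t 10.33 pos [525.9  61.4  78.8] toolY [-0.122  0.993  0.002] gap 13.37 F [-6.1 -0.4 14.9]
turn deg [ 0.05  0.13 -0.09] shift after turn mm [-11.2  -0.6  -1.9] shift w/o turn [-11.3  -0.6  -1.9] j7 1.61
gauge -8.1 100.6 z 78.8
```

```bash

python3 -m inch '{"claw":[0,0,0,0,0,0,0,0],"delta_pos":[[-0.006,0,0],[-0.006,-0.005,0],[0,-0.012,0],[0,-0.014,0],[0,-0.010,0],[0,-0.004,0],[0,0,0],[0,0,0]],"angular":[[0,0,0],[0,0,0],[0,0,0],[0,0,0],[0,0,0],[0,0,0],[0,0,0],[0,0,0]]}'
python3 st.py -10 51 85
```

```text
clock: 11.0
eef_pos: [532.4, 14.5, 91.9]
tcp_rot: [-0.043, 0.704, 0.044, 0.707]
contact_force: [0.3, 1.1, -2.7]
finger_gap: 0.155
t 11.0 pos [532.4  14.5  91.9] toolY [-0.123  0.992  0.002] gap 13.25 F [ 0.3  1.1 -2.7]
turn deg [ 0.12  0.24 -0.1 ] shift after turn mm [ 6.9 -2.3 -2.7] shift w/o turn [ 6.9 -2.3 -2.8] j7 1.71
gauge -7.3 53.3 z 91.9
```

```bash

python3 -m inch '{"claw":[0,0,0,0,0,0,0,0],"delta_pos":[[0.002,-0.0015,-0.002],[0.002,-0.0008,0],[0,0,0],[0,0,0],[0,0,0],[0,0,0],[0,0,0],[0,0,0]],"angular":[[0.1,0.2,-0.1],[0,0,0],[0,0,0],[0,0,0],[0,0,0],[0,0,0],[0,0,0],[0,0,0]]}'
python3 st.py -10 51 85
python3 - <<'E'
from h import *
i=r.camera('wrist')[:,:,::-1]
cv2.imwrite('pics/w12z.png',cv2.resize(i[110:240,185:340],None,fx=5,fy=4.5,interpolation=cv2.INTER_CUBIC))
E
```

```text
clock: 11.67
eef_pos: [529.6, 15.8, 86.4]
tcp_rot: [-0.044, 0.706, 0.046, 0.705]
contact_force: [0.2, -0.5, -3.3]
finger_gap: 0.156
t 11.67 pos [529.6  15.8  86.4] toolY [-0.127  0.992  0.002] gap 13.28 F [ 0.2 -0.5 -3.3]
turn deg [ 0.31 -0.1  -0.14] shift after turn mm [ 1.4 -3.9 -0.1] shift w/o turn [ 1.4 -3.9 -0.1] j7 1.71
gauge -9.9 54.9 z 86.4
```

View pics/w12z.png

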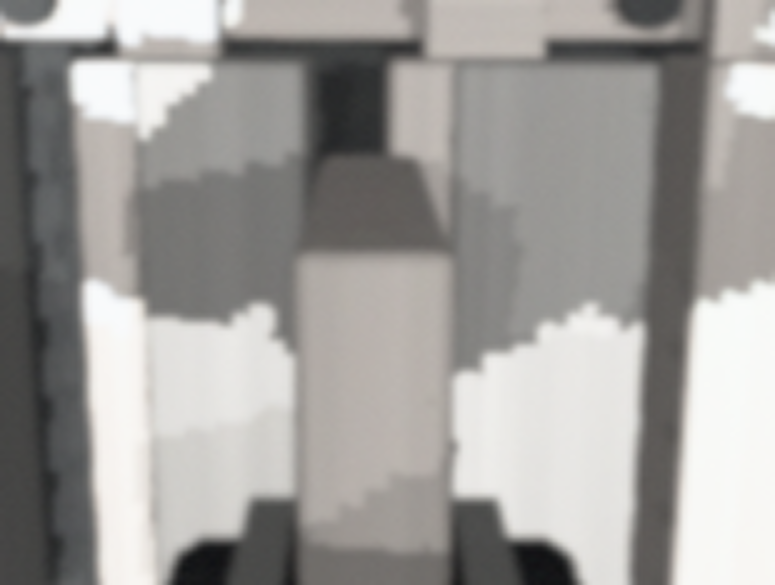

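```bash
cat > m3.py <<'E'
from h import *
c=r.calibration('wrist')
Z=lambda X,Y:(185+(X+.5)/5-.5,110+(Y+.5)/4.5-.5)
ang=np.radians(6.96); ex=np.array([np.cos(ang),np.sin(ang),0]);ey=np.array([-ex[1],ex[0],0]); org=np.array([546.1,-37.5,0])
g=lambda p:((p-org)@ex,(p-org)@ey)
e,q=pose(); print("tcp",np.round(g(e),1),e[2])
for n,p,z in [("steel3",(306,63),50),("jaw3",(388,63),50),("plate bot l",(320,158),e[2]-28),("plate bot r",(420,158),e[2]-28),("plate top l",(299,250),e[2]+57),("plate top r",(450,250),e[2]+57),
  ("s2jaw",(70,63),50),("s4steel f",(660,63),50),("s4jaw f",(708,63),50),("s4steel b",(634,540),50),("s4jaw b",(675,540),50)]:
    print(n,np.round(g(onz(Z(*p),c,z)),1))
E
python3 m3.py
```

```text
tcp [-9.9 54.9] 86.42870297348718
steel3 [-67.9  43.9]
jaw3 [-67.9  55.9]
plate bot l [-53.5  46.2]
plate bot r [-53.6  60.4]
plate top l [-54.3  47.4]
plate top r [-54.3  60. ]
s2jaw [-67.8   9.5]
s4steel f [-68.1  95.5]
s4jaw f [-68.2 102.6]
s4steel b [15.3 96.2]
s4jaw b [ 15.2 102.8]
```

```bash

python3 -m inch '{"claw":[0,0,0,0,0,0,0,0],"delta_pos":[[0,-0.0035,0],[0,0,0],[0,0,0],[0,0,0],[0,0,0],[0,0,0],[0,0,0],[0,0,0]],"angular":[[0.3,-0.1,-0.1],[0,0,0],[0,0,0],[0,0,0],[0,0,0],[0,0,0],[0,0,0],[0,0,0]]}'
python3 st.py -10 51.3 80
```

```text
clock: 12.38
eef_pos: [530.3, 11.6, 86.7]
tcp_rot: [-0.042, 0.706, 0.043, 0.706]
contact_force: [-0.6, -0.7, -3.2]
finger_gap: 0.155
t 12.38 pos [530.3  11.6  86.7] toolY [-0.12   0.993  0.   ] gap 13.25 F [-0.6 -0.7 -3.2]
turn deg [-0.05  0.05 -0.01] shift after turn mm [ 6.7  0.6 -0.3] shift w/o turn [ 6.7  0.6 -0.3] j7 1.71
gauge -9.7 50.7 z 86.7
```

```bash

python3 -m inch '{"claw":[0,0,0,0,0,0,0,0],"delta_pos":[[0.002,0.0006,0],[0.003,0,0],[0.003,0,0],[0.003,0,0],[0.003,0,0],[0.003,0,0],[0.003,0,0],[0.003,0,0]],"angular":[[0,0,0],[0,0,0],[0,0,0],[0,0,0],[0,0,0],[0,0,0],[0,0,0],[0,0,0]]}'
python3 st.py -10 51.3 80
python3 - <<'E'
from h import *
i=r.camera('wrist')[:,:,::-1]
cv2.imwrite('pics/w13z.png',cv2.resize(i[110:240,185:340],None,fx=5,fy=4.5,interpolation=cv2.INTER_CUBIC))
E
```

```text
clock: 13.05
eef_pos: [531.4, 12.5, 76.7]
tcp_rot: [-0.042, 0.704, 0.044, 0.707]
contact_force: [-5.9, 0.1, 14.1]
finger_gap: 0.156
t 13.05 pos [531.4  12.5  76.7] toolY [-0.12   0.993  0.003] gap 13.29 F [-5.9  0.1 14.1]
turn deg [-0.04  0.24 -0.14] shift after turn mm [-3.3 -0.1 -1.4] shift w/o turn [-3.3 -0.1 -1.4] j7 1.71
gauge -8.6 51.4 z 76.7
```

View pics/w13z.png

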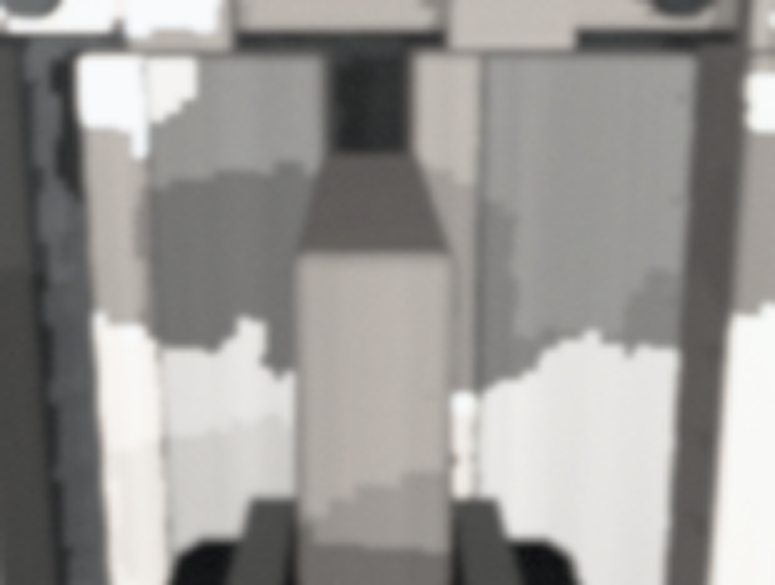

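```bash

python3 -m inch '{"claw":[0,0,0,0,0,0,0,0],"delta_pos":[[0.006,0.001,-0.001],[0.006,0.001,0],[0.006,0.001,0],[0.006,-0.001,0],[0.006,-0.001,0],[0.006,-0.001,0],[0.006,-0.001,0],[0.006,0,0]],"angular":[[0,0.2,-0.1],[0,0,0],[0,0,0],[0,0,0],[0,0,0],[0,0,0],[0,0,0],[0,0,0]]}'
python3 st.py -10 51.3 80
```

```text
clock: 13.77
eef_pos: [532.1, 12.3, 76.5]
tcp_rot: [-0.039, 0.702, 0.047, 0.71]
contact_force: [-12.6, -0.6, 31.9]
finger_gap: 0.156
t 13.77 pos [532.1  12.3  76.5] toolY [-0.121  0.993  0.01 ] gap 13.34 F [-12.6  -0.6  31.9]
turn deg [-0.03  0.66 -0.58] shift after turn mm [-3.5  0.2 -2.1] shift w/o turn [-3.5  0.2 -2.1] j7 1.72
gauge -7.9 51.1 z 76.5
```

```bash

python3 -m inch '{"claw":[0,0,0,0,0,0,0,0],"delta_pos":[[-0.006,0,0],[-0.004,-0.005,0],[0,-0.012,0],[0,-0.014,0],[0,-0.010,0],[0,-0.005,0],[0,0,0],[0,0,0]],"angular":[[0,0.6,-0.6],[0,0,0],[0,0,0],[0,0,0],[0,0,0],[0,0,0],[0,0,0],[0,0,0]]}'
python3 st.py -10 1.7 85
```

```text
clock: 14.43
eef_pos: [537.4, -40.2, 86.5]
tcp_rot: [-0.042, 0.705, 0.041, 0.706]
contact_force: [0.7, 0.6, -3.1]
finger_gap: 0.153
t 14.43 pos [537.4 -40.2  86.5] toolY [-0.118  0.993 -0.001] gap 13.1 F [ 0.7  0.6 -3.1]
turn deg [-0.17  0.08  0.07] shift after turn mm [ 1.5  3.3 -1. ] shift w/o turn [ 1.5  3.3 -1. ] j7 1.81
gauge -9.0 -1.6 z 86.5
```

```bash

python3 -m inch '{"claw":[0,0,0,0,0,0,0,0],"delta_pos":[[0,0,0],[0,0,0],[0,0,0],[0,0,0],[0,0,0],[0,0,0],[0,0,0],[0,0,0]],"angular":[[0,0,0],[0,0,0],[0,0,0],[0,0,0],[0,0,0],[0,0,0],[0,0,0],[0,0,0]]}'
python3 st.py -10 1.7 85
```

```text
clock: 15.1
eef_pos: [536.4, -36.4, 85.0]
tcp_rot: [-0.043, 0.706, 0.044, 0.705]
contact_force: [0.8, 0.8, -3.0]
finger_gap: 0.162
t 15.1 pos [536.4 -36.4  85. ] toolY [-0.123  0.992  0.002] gap 13.87 F [ 0.8  0.8 -3. ]
turn deg [ 0.1  -0.07 -0.09] shift after turn mm [-0.  -0.5 -0.5] shift w/o turn [-0.  -0.5 -0.5] j7 1.81
gauge -9.5 2.2 z 85.0
```

```bash

python3 -m inch '{"claw":[0,0,0,0,0,0,0,0],"delta_pos":[[0.003,-0.0004,0],[0.004,0,0],[0.005,0,0],[0.005,0,0],[0.005,0,0],[0.005,0,0],[0.004,0,0],[0.003,0,0]],"angular":[[0.1,0,-0.1],[0,0,0],[0,0,0],[0,0,0],[0,0,0],[0,0,0],[0,0,0],[0,0,0]]}'
python3 st.py -10 1.7 42
```

```text
clock: 15.77
eef_pos: [536.5, -36.8, 47.6]
tcp_rot: [-0.043, 0.706, 0.043, 0.705]
contact_force: [0.1, 0.7, -2.7]
finger_gap: 0.156
t 15.77 pos [536.5 -36.8  47.6] toolY [-0.121  0.993 -0.   ] gap 13.29 F [ 0.1  0.7 -2.7]
turn deg [-0.   -0.05  0.03] shift after turn mm [ 5.6 -0.1 -0.6] shift w/o turn [ 5.6 -0.1 -0.5] j7 1.82
gauge -9.4 1.8 z 47.6
```

Slot 2 admits it freely (now well below the rung tops, no side force). Continue to the floor.

```bash

python3 -m inch '{"claw":[0,0,0,0,0,0,0,0],"delta_pos":[[0.001,0,0],[0.001,0,0],[0.001,0,0],[0.0015,0,0],[0.0015,0,0],[0.0015,0,0],[0.0015,0,0],[0.0015,0,0]],"angular":[[0,0,0],[0,0,0],[0,0,0],[0,0,0],[0,0,0],[0,0,0],[0,0,0],[0,0,0]]}'
python3 st.py -10 1.7 42
```

```text
clock: 16.43
eef_pos: [536.0, -37.0, 41.1]
tcp_rot: [-0.043, 0.706, 0.043, 0.705]
contact_force: [-3.8, -0.1, 4.9]
finger_gap: 0.16
t 16.43 pos [536.  -37.   41.1] toolY [-0.121  0.993  0.001] gap 13.64 F [-3.8 -0.1  4.9]
turn deg [-0.01 -0.1  -0.05] shift after turn mm [-0.9 -0.  -0.1] shift w/o turn [-0.9 -0.  -0.1] j7 1.82
gauge -9.9 1.7 z 41.1
```

```bash

python3 -m inch '{"claw":[0.015,0.018,0.024,0.035,0.045,0.045,0.045,0.045],"delta_pos":[[0,0,0],[0,0,0],[0,0,0],[0,0,0],[0,0,0],[0,0,0],[0,0,0],[0,0,0]],"angular":[[0,0,0],[0,0,0],[0,0,0],[0,0,0],[0,0,0],[0,0,0],[0,0,0],[0,0,0]]}'
python3 -m inch '{"claw":[0.05,0.05,0.05,0.05,0.05,0.06,0.07,0.07],"delta_pos":[[-0.01,0,0],[-0.02,0,0],[-0.025,0,0],[-0.025,0,0],[-0.025,0,0],[-0.015,0,0],[-0.005,0,0],[0,0,0]],"angular":[[0,0,0],[0,0,0],[0,0,0],[0,0,0],[0,0,0],[0,0,0],[0,0,0],[0,0,0]]}'
python3 - <<'E'
from h import *
i=r.camera('wrist')[:,:,::-1]
cv2.imwrite('pics/w14.png',i)
go([477.2,-339.6,150],-30)
i=r.camera('scene')[:,:,::-1]
cv2.imwrite('pics/s14.png',cv2.resize(i[150:270,160:320],None,fx=4.5,fy=4.5,interpolation=cv2.INTER_CUBIC))
E
```

```text
clock: 17.1
eef_pos: [540.3, -37.3, 44.2]
tcp_rot: [-0.043, 0.703, 0.043, 0.708]
contact_force: [1.0, -0.1, -0.1]
finger_gap: 0.528
clock: 17.77
eef_pos: [537.9, -37.5, 177.4]
tcp_rot: [-0.043, 0.704, 0.043, 0.708]
contact_force: [0.9, 0.2, -0.5]
finger_gap: 0.816
t 17.82 pos [537.7 -37.5 176.8] toolY [-0.12   0.993 -0.   ] gap 70.08 F [ 0.6 -1.1  0.4]
turn deg [-53.09   0.21   0.13] shift after turn mm [  26.8  -98.7 -291.9] shift w/o turn [  26.5 -292.6  -96.5] j7 1.79
```

View pics/w14.png

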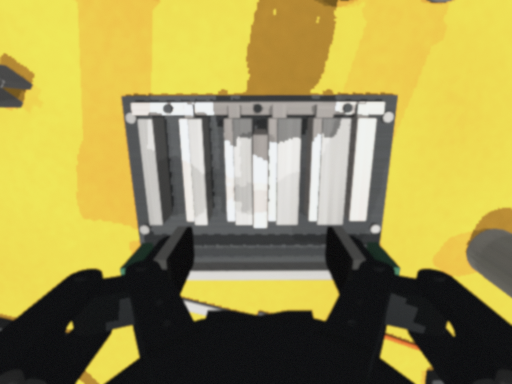

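View pics/s14.png

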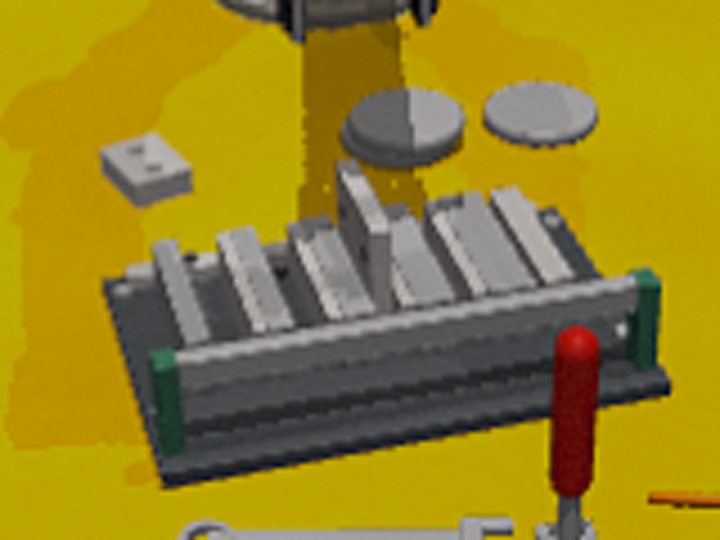

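```bash

python3 -m inch '{"claw":[0.06,0.06,0.06,0.06,0.06,0.06,0.06,0.06],"delta_pos":[[0,0,0],[0,0,0],[0,0,0],[0,0,0],[0,0,0],[0,0,0],[0,0,0],[0,0,0]],"angular":[[7,0,0],[7,0,0],[7,0,0],[7,0,0],[7,0,0],[7,0,0],[7,0,0],[7,0,0]]}'
python3 -m inch '{"claw":[0.06,0.06,0.06,0.06,0.06,0.06,0.06,0.06],"delta_pos":[[0,0,0],[0,0,0],[0,0,0],[0,0,0],[0,0,0],[0,0,0],[0,0,0],[0,0,0]],"angular":[[7,0,0],[7,0,0],[7,0,0],[7,0,0],[7,0,0],[7,0,0],[7,0,0],[7,0,0]]}'
python3 - <<'E'
from h import *
go([477.2,-339.6,150],-30)
E
```

```text
clock: 18.53
eef_pos: [526.4, -36.8, 161.2]
tcp_rot: [0.298, 0.648, -0.306, 0.631]
contact_force: [0.3, -0.1, -1.3]
finger_gap: 0.701
clock: 19.2
eef_pos: [514.6, -35.9, 145.8]
tcp_rot: [-0.555, -0.428, 0.588, -0.405]
contact_force: [0.0, -0.1, -0.6]
finger_gap: 0.703
t 19.2 pos [514.6 -35.9 145.8] toolY [ 0.951 -0.306 -0.054] gap 60.07 F [ 0.  -0.1 -0.6]
turn deg [12.21  1.38  2.97] shift after turn mm [ -4.2 119.4 281.7] shift w/o turn [ -1.8  57.  300.6] j7 -0.1
```

```bash

python3 -m inch '{"claw":[0.06,0.06,0.06,0.06,0.06,0.06,0.06,0.06],"delta_pos":[[-0.005,0,0],[-0.005,0,0],[0,0.01,0.024],[0,0.015,0.036],[0,0.015,0.036],[0,0.015,0.036],[0,0.015,0.036],[0,0.013,0.03]],"angular":[[5,1.4,3],[4.5,0,0],[0,0,0],[0,0,0],[0,0,0],[0,0,0],[0,0,0],[0,0,0]]}'
python3 - <<'E'
from h import *
go([477.2,-339.6,150],-30)
E
```

```text
clock: 19.87
eef_pos: [488.4, -239.5, 137.7]
tcp_rot: [-0.595, -0.381, 0.607, -0.362]
contact_force: [0.1, 0.4, 0.2]
finger_gap: 0.709
t 19.87 pos [ 488.4 -239.5  137.7] toolY [ 0.894 -0.447 -0.032] gap 60.52 F [0.1 0.4 0.2]
turn deg [3.46 0.05 1.81] shift after turn mm [-12.3  40.4  92.3] shift w/o turn [-13.4  34.3  94.6] j7 0.2
```

```bash

python3 -m inch '{"claw":[0.06,0.06,0.06,0.06,0.06,0.06,0.06,0.06],"delta_pos":[[-0.005,0.01,0.024],[-0.005,0.009,0.02],[-0.003,0.007,0.015],[0,0.003,0.008],[0,0.001,0.004],[0,0,0],[0,0,0],[0,0,0]],"angular":[[3.4,0,1.8],[0,0,0],[0,0,0],[0,0,0],[0,0,0],[0,0,0],[0,0,0],[0,0,0]]}'
python3 - <<'E'
from h import *
i=r.camera('wrist')[:,:,::-1]
cv2.imwrite('pics/w15.png',i)
go([477.2,-339.6,150],-30)
c=r.calibration('wrist')
t=np.radians(60); ey=np.array([np.cos(t),np.sin(t),0]); ex=np.array([ey[1],-ey[0],0])
for a,b in [(-5,-17),(5,-17),(5,17),(-5,17)]: print(proj(np.array([477.2,-339.6,98])+a*ex+b*ey,c)[0].round(0))
E
```

```text
clock: 20.53
eef_pos: [467.8, -324.9, 138.9]
tcp_rot: [-0.609, -0.353, 0.622, -0.343]
contact_force: [-0.6, -0.0, 1.3]
finger_gap: 0.705
t 20.58 pos [ 468.1 -324.3  138.8] toolY [ 0.857 -0.515 -0.021] gap 59.88 F [-0.8  0.1 -0.4]
turn deg [-1.    0.5   1.22] shift after turn mm [-11.2  15.5   8.7] shift w/o turn [-11.5  15.4   8.5] j7 0.28
[273. 227.]
[285. 227.]
[285. 187.]
[272. 187.]
```

View pics/w15.png

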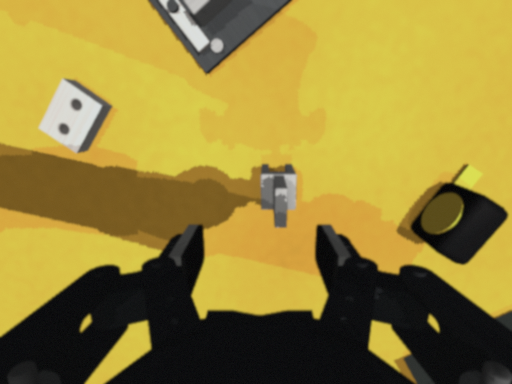

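```bash

python3 -m inch '{"claw":[0.06,0.06,0.06,0.06,0.06,0.06,0.06,0.06],"delta_pos":[[0,0.01,0.006],[0,0.004,0.002],[0.01,0,0],[0.01,0,0],[0.005,0,0],[0,0,0],[0,0,0],[0,0,0]],"angular":[[-1,0.5,1.2],[0,0,0],[0,0,0],[0,0,0],[0,0,0],[0,0,0],[0,0,0],[0,0,0]]}'
python3 - <<'E'
from h import *
i=r.camera('wrist')[:,:,::-1]
cv2.imwrite('pics/w16.png',cv2.resize(i[150:290,180:340],None,fx=4.5,fy=4.5,interpolation=cv2.INTER_CUBIC))
go([477.2,-339.6,36],-30)
E
```

```text
clock: 21.25
eef_pos: [479.3, -329.1, 108.8]
tcp_rot: [0.611, 0.36, -0.61, 0.354]
contact_force: [-0.3, -0.9, 1.2]
finger_gap: 0.705
t 21.3 pos [ 479.4 -329.1  108.9] toolY [ 0.872 -0.49  -0.006] gap 60.26 F [-0.1 -0.5  0.3]
turn deg [ 0.66 -0.32  0.35] shift after turn mm [72.9  3.4 10.1] shift w/o turn [72.9  3.7 10.6] j7 0.34
```

View pics/w16.png

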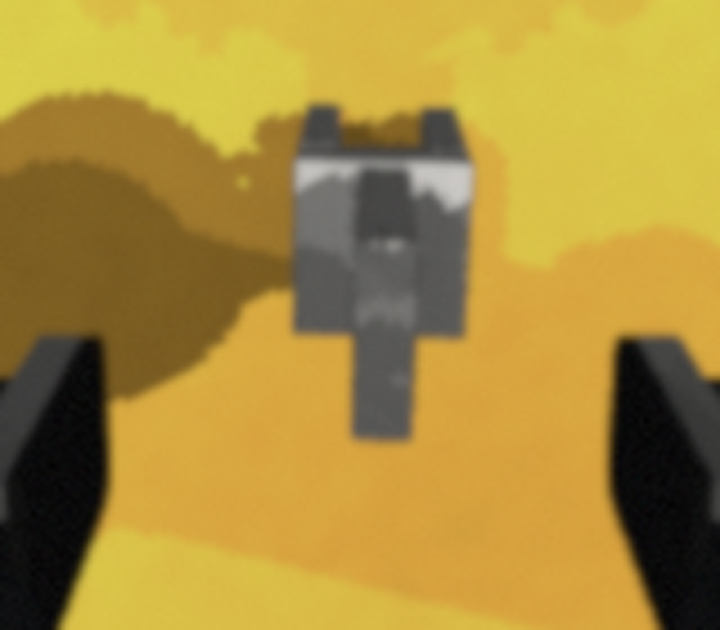

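```bash
python3 - <<'E'
from h import *
c=r.calibration('wrist')
P=[onz((180+X/4.5-.4,150+Y/4.5-.4),c,98) for X,Y in [(356,243),(415,243),(412,438),(352,438)]]
P=np.array(P); print(P.round(1)); m=P.mean(0); print(m.round(1), np.linalg.norm(P[0]-P[1]),np.linalg.norm(P[0]-P[3]))
d=(P[3]+P[2]-P[0]-P[1]); a=np.degrees(np.arctan2(d[1],d[0])); print("fin heading",a)
go([m[0],m[1],36],-30); go([m[0],m[1],36],a+90)
E
```

```text
[[ 482.4 -324.7   98. ]
 [ 490.3 -329.2   98. ]
 [ 474.1 -357.7   98. ]
 [ 465.7 -353.    98. ]]
[ 478.1 -341.1   98. ] 9.037569975698416 32.80247596178073
fin heading -120.05777911865748
t 21.3 pos [ 479.4 -329.1  108.9] toolY [ 0.872 -0.49  -0.006] gap 60.26 F [-0.1 -0.5  0.3]
turn deg [ 0.66 -0.32  0.35] shift after turn mm [72.9  4.9 11. ] shift w/o turn [72.8  5.3 11.5] j7 0.34
t 21.3 pos [ 479.4 -329.1  108.9] toolY [ 0.872 -0.49  -0.006] gap 60.26 F [-0.1 -0.5  0.3]
turn deg [ 0.71 -0.32  0.35] shift after turn mm [72.9  5.  11. ] shift w/o turn [72.8  5.3 11.5] j7 0.34
```

```bash

python3 -m inch '{"claw":[0.06,0.06,0.06,0.06,0.055,0.05,0.05,0.05],"delta_pos":[[0,0.003,0.007],[0.005,0.001,0.003],[0.012,0,0],[0.014,0,0],[0.014,0,0],[0.012,0,0],[0.006,0,0],[0.002,0,0]],"angular":[[0.7,-0.3,0.3],[0,0,0],[0,0,0],[0,0,0],[0,0,0],[0,0,0],[0,0,0],[0,0,0]]}'
python3 - <<'E'
from h import *
i=r.camera('wrist')[:,:,::-1]
cv2.imwrite('pics/w17.png',i)
go([478.1,-341.1,36],-30)
E
```

```text
clock: 21.97
eef_pos: [478.9, -347.1, 43.9]
tcp_rot: [0.614, 0.348, -0.613, 0.355]
contact_force: [-0.1, -0.9, 0.1]
finger_gap: 0.587
t 22.02 pos [ 478.7 -347.    43.8] toolY [ 0.863 -0.505  0.009] gap 50.11 F [ 0.1  0.6 -0.5]
turn deg [-0.35  0.21 -0.5 ] shift after turn mm [ 7.8 -3.5 -4.8] shift w/o turn [ 7.8 -3.6 -4.8] j7 0.38
```

View pics/w17.png

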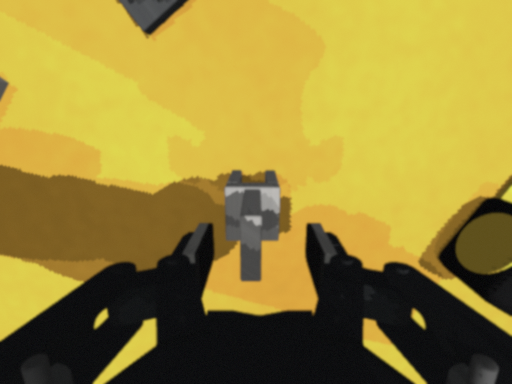

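```bash

python3 -m inch '{"claw":[0.05,0.05,0.05,0.05,0.05,0.05,0.05,0.05],"delta_pos":[[0.003,-0.003,-0.004],[0.003,0,0],[0.002,0,0],[0,0,0],[0,0,0],[0,0,0],[0,0,0],[0,0,0]],"angular":[[-0.3,0.2,-0.5],[0,0,0],[0,0,0],[0,0,0],[0,0,0],[0,0,0],[0,0,0],[0,0,0]]}'
python3 - <<'E'
from h import *
go([478.1,-341.1,36],-30)
E
```

```text
clock: 22.68
eef_pos: [480.2, -343.5, 38.2]
tcp_rot: [0.613, 0.352, -0.612, 0.355]
contact_force: [-0.2, -0.1, 1.4]
finger_gap: 0.586
t 22.68 pos [ 480.2 -343.5   38.2] toolY [ 0.866 -0.5    0.005] gap 50.04 F [-0.2 -0.1  1.4]
turn deg [-0.01  0.01 -0.31] shift after turn mm [ 2.2 -3.1 -1. ] shift w/o turn [ 2.2 -3.1 -1. ] j7 0.39
```

```bash

python3 -m inch '{"claw":[0.045,0.04,0.03,0.02,0.012,0,0,0],"delta_pos":[[0.002,-0.003,-0.001],[0,0,0],[0,0,0],[0,0,0],[0,0,0],[0,0,0],[0,0,0],[0,0,0]],"angular":[[0,0,-0.3],[0,0,0],[0,0,0],[0,0,0],[0,0,0],[0,0,0],[0,0,0],[0,0,0]]}' 40
python3 - <<'E'
from h import *
go([478.1,-341.1,36],-30)
E
```

```text
clock: 23.35
eef_pos: [478.1, -341.0, 36.3]
tcp_rot: [-0.612, -0.353, 0.612, -0.354]
contact_force: [-0.0, 0.1, -0.6]
finger_gap: 0.106
t 23.35 pos [ 478.1 -341.    36.3] toolY [ 0.866 -0.5    0.   ] gap 9.09 F [-0.   0.1 -0.6]
turn deg [-0.01  0.01 -0.01] shift after turn mm [0.3 0.1 0.1] shift w/o turn [0.3 0.1 0.1] j7 0.39
```

```bash

python3 -m inch '{"claw":[0,0,0,0,0,0,0,0],"delta_pos":[[-0.01,0,0],[-0.02,0,0],[-0.025,0,0],[-0.025,0,0],[-0.02,0,0],[-0.01,0,0],[0,0,0],[0,0,0]],"angular":[[0,0,0],[0,0,0],[0,0,0],[-5,0,0],[-6,0,0],[-6,0,0],[-6,0,0],[-6,0,0]]}'
python3 - <<'E'
from h import *
go([645.2,-23.9,155],6.96)
E
```

```text
clock: 24.02
eef_pos: [475.3, -339.8, 152.7]
tcp_rot: [0.498, 0.503, -0.501, 0.498]
contact_force: [-0.5, 0.0, -1.7]
finger_gap: 0.111
t 24.02 pos [ 475.3 -339.8  152.7] toolY [ 1.     0.002 -0.007] gap 9.46 F [-0.5  0.  -1.7]
turn deg [-6.83 -0.12  0.37] shift after turn mm [  -2.3  206.9 -293. ] shift w/o turn [  -2.9  170.6 -315.5] j7 0.8
```

```bash

python3 -m inch '{"claw":[0,0,0,0,0,0,0,0],"delta_pos":[[-0.003,0,0],[-0.003,0.01,-0.014],[0,0.018,-0.025],[0,0.022,-0.031],[0,0.022,-0.031],[0,0.022,-0.031],[0,0.022,-0.031],[0,0.02,-0.028]],"angular":[[-5,0,0.4],[0,0,0],[0,0,0],[0,0,0],[0,0,0],[0,0,0],[0,0,0],[0,0,0]]}'
python3 - <<'E'
from h import *
go([645.2,-23.9,155],6.96)
E
```

```text
clock: 24.68
eef_pos: [588.6, -148.8, 164.7]
tcp_rot: [0.48, 0.513, -0.486, 0.519]
contact_force: [0.8, -0.6, -1.2]
finger_gap: 0.114
t 24.68 pos [ 588.6 -148.8  164.7] toolY [ 0.998  0.065 -0.001] gap 9.72 F [ 0.8 -0.6 -1.2]
turn deg [-3.21  0.63  0.07] shift after turn mm [   9.7   71.4 -117.1] shift w/o turn [   8.3   64.7 -121. ] j7 0.45
```

```bash

python3 -m inch '{"claw":[0,0,0,0,0,0,0,0],"delta_pos":[[0,0.018,-0.03],[0,0.014,-0.025],[0,0.01,-0.02],[0,0.006,-0.011],[0,0.002,-0.004],[0,0,0],[0,0,0],[0,0,0]],"angular":[[-3.2,0.6,0],[0,0,0],[0,0,0],[0,0,0],[0,0,0],[0,0,0],[0,0,0],[0,0,0]]}'
python3 - <<'E'
from h import *
go([645.2,-23.9,155],6.96)
E
```

```text
clock: 25.35
eef_pos: [632.0, -39.7, 165.2]
tcp_rot: [0.465, 0.534, -0.464, 0.532]
contact_force: [0.1, 0.1, -1.7]
finger_gap: 0.11
t 25.35 pos [632.  -39.7 165.2] toolY [ 0.991  0.136 -0.002] gap 9.36 F [ 0.1  0.1 -1.7]
turn deg [ 0.87 -0.17  0.11] shift after turn mm [ 10.2  15.  -14.1] shift w/o turn [ 10.2  15.2 -13.9] j7 0.34
```

```bash

python3 -m inch '{"claw":[0,0,0,0,0,0,0,0],"delta_pos":[[0.003,0.008,-0.007],[0.004,0.005,-0.005],[0.003,0.001,-0.001],[0,0,0],[0,0,0],[0,0,0],[0,0,0],[0,0,0]],"angular":[[0.9,-0.2,0.1],[0,0,0],[0,0,0],[0,0,0],[0,0,0],[0,0,0],[0,0,0],[0,0,0]]}'
python3 - <<'E'
from h import *
go([645.2,-23.9,155],6.96)
i=r.camera('wrist')[:,:,::-1]
cv2.imwrite('pics/w18.png',i)
i=r.camera('top')[:,:,::-1]
cv2.imwrite('pics/t18.png',cv2.resize(i[125:255,175:350],None,fx=4.5,fy=4.5,interpolation=cv2.INTER_CUBIC))
go([645.2,-23.9,155],6.96)
E
```

```text
clock: 26.02
eef_pos: [641.2, -39.4, 155.7]
tcp_rot: [0.471, 0.524, -0.476, 0.526]
contact_force: [-0.2, -0.5, -1.8]
finger_gap: 0.113
t 26.02 pos [641.2 -39.4 155.7] toolY [ 0.995  0.102 -0.003] gap 9.64 F [-0.2 -0.5 -1.8]
turn deg [-1.08  0.46  0.19] shift after turn mm [  0.7   5.9 -14.9] shift w/o turn [  0.5   5.6 -15. ] j7 0.3
t 26.12 pos [641.3 -39.3 155.8] toolY [ 0.995  0.103 -0.003] gap 9.41 F [-0.5 -0.2 -2.4]
turn deg [-1.07  0.46  0.17] shift after turn mm [  0.8   5.8 -14.8] shift w/o turn [  0.6   5.5 -14.9] j7 0.3
```

View pics/w18.png

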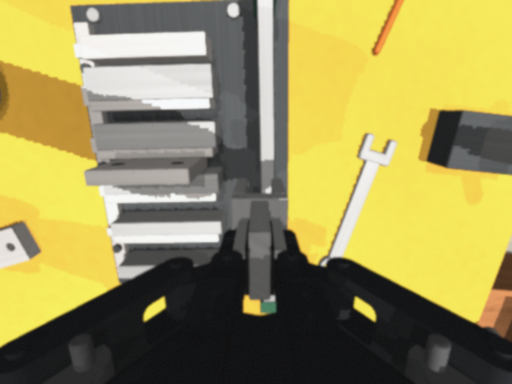

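View pics/t18.png

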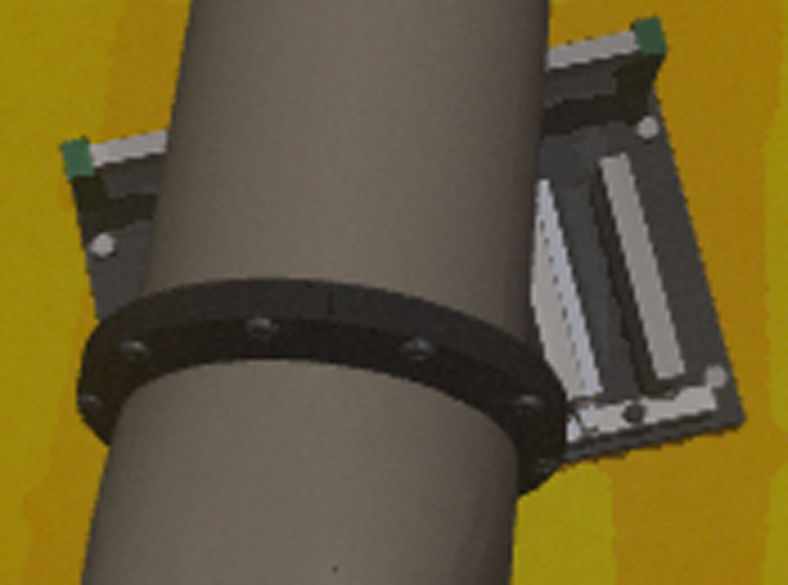

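```bash
python3 - <<'E'
import cv2
i=cv2.imread('pics/w18.png')
cv2.imwrite('pics/w18z.png',cv2.resize(i[60:220,75:295],None,fx=3.6,fy=3.6,interpolation=cv2.INTER_CUBIC))
E
```

```text
(no output)
```

View pics/w18z.png

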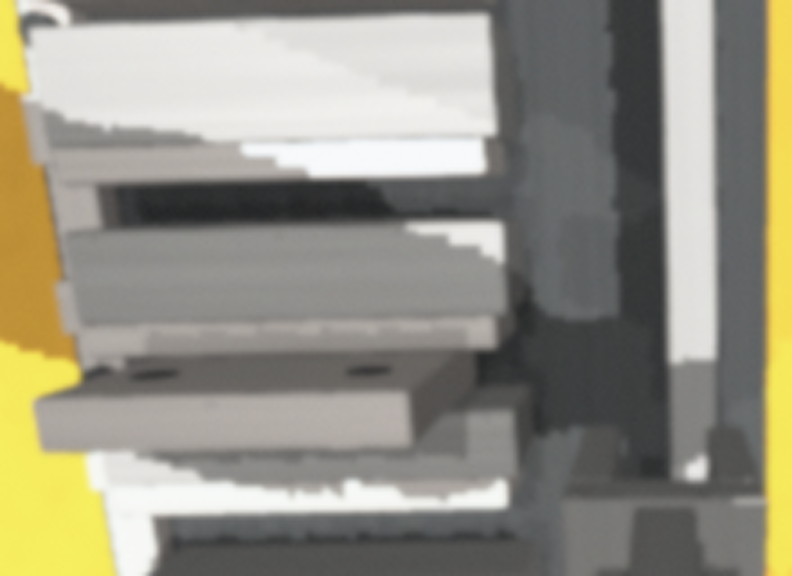

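```bash
python3 - <<'E'
from h import *
c=r.calibration('wrist')
Z=lambda X,Y:(75+(X+.5)/3.6-.5,60+(Y+.5)/3.6-.5)
ang=np.radians(6.96); ex=np.array([np.cos(ang),np.sin(ang),0]);ey=np.array([-ex[1],ex[0],0]); org=np.array([546.1,-37.5,0])
g=lambda p:((p-org)@ex,(p-org)@ey)
for n,p,z in [("rail L up",(661,20),75),("rail R up",(714,20),75),("rail L dn",(667,340),75),("rail R dn",(717,340),75),("jaw2 back",(495,347),50),("steel3 back",(503,222),50),("jaw3 back",(486,176),50),("steel2 back",(525,387),50),("top plate",(410,448),97),("top plate2",(413,388),97),("top plate3",(38,400),97),("marker brdg L",(563,490),155.8+3.7+12),("marker brdg R",(765,490),155.8+3.7+12)]:
    print(n,np.round(g(onz(Z(*p),c,z)),1))
e,q=pose(); print("tcp",np.round(g(e),1))
E
```

```text
rail L up [95.6 89.8]
rail R up [107.9  89.5]
rail L dn [95.6 14.9]
rail R dn [108.2  14.7]
jaw2 back [47.6 10.1]
steel3 back [52.  43.8]
jaw3 back [48.2 55.9]
steel2 back [55.3 -1.4]
top plate [34.2 -6.3]
top plate2 [36.2  8.2]
top plate3 [-52.9   7.1]
marker brdg L [78.7  5.6]
marker brdg R [111.4   5. ]
tcp [ 94.3 -13.3]
```

```bash

python3 -m inch '{"claw":[0,0,0,0,0,0,0,0],"delta_pos":[[0.002,0.005,-0.01],[0.003,0.002,-0.004],[0.003,0,0],[0,0,0],[0,0,0],[0,0,0],[0,0,0],[0,0,0]],"angular":[[-1.1,0.4,0.2],[0,0,0],[0,0,0],[0,0,0],[0,0,0],[0,0,0],[0,0,0],[0,0,0]]}'
cat > s2.py <<'E'
from h import *
import sys
ang=np.radians(6.96); ex=np.array([np.cos(ang),np.sin(ang),0]);ey=np.array([-ex[1],ex[0],0]); org=np.array([546.1,-37.5,0])
gx,gy,z=map(float,sys.argv[1:])
go(org+gx*ex+gy*ey+np.array([0,0,z]),6.96); e,q=pose(); print("gauge",((e-org)@ex).round(1),((e-org)@ey).round(1),"z",e[2].round(1))
E
python3 s2.py 101.3 1 120
```

```text
clock: 26.78
eef_pos: [647.3, -21.3, 146.4]
tcp_rot: [0.468, 0.531, -0.467, 0.531]
contact_force: [-0.4, -0.1, -1.7]
finger_gap: 0.112
t 26.78 pos [647.3 -21.3 146.4] toolY [0.992 0.126 0.001] gap 9.59 F [-0.4 -0.1 -1.7]
turn deg [ 0.29 -0.04 -0.03] shift after turn mm [26.4 -1.1  2.8] shift w/o turn [26.4 -1.2  2.8] j7 0.31
gauge 102.4 3.8 z 146.4
```

```bash

python3 -m inch '{"claw":[0,0,0,0,0,0,0,0],"delta_pos":[[0.004,-0.001,0.0028],[0.006,0,0],[0.006,0,0],[0.005,0,0],[0.003,0,0],[0,0,0],[0,0,0],[0,0,0]],"angular":[[0.3,0,0],[0,0,0],[0,0,0],[0,0,0],[0,0,0],[0,0,0],[0,0,0],[0,0,0]]}'
python3 s2.py 101.3 1 120
python3 - <<'E'
from h import *
i=r.camera('wrist')[:,:,::-1]
cv2.imwrite('pics/w19z.png',cv2.resize(i[130:250,180:340],None,fx=4.5,fy=4.5,interpolation=cv2.INTER_CUBIC))
E
```

```text
clock: 27.45
eef_pos: [645.8, -25.8, 119.0]
tcp_rot: [0.469, 0.529, -0.47, 0.528]
contact_force: [-0.1, -0.1, -1.6]
finger_gap: 0.11
t 27.45 pos [645.8 -25.8 119. ] toolY [ 0.993  0.119 -0.001] gap 9.42 F [-0.1 -0.1 -1.6]
turn deg [-0.14 -0.01  0.08] shift after turn mm [-1.   1.  -1.4] shift w/o turn [-1.   1.  -1.4] j7 0.31
gauge 100.3 -0.4 z 119.0
```

View pics/w19z.png

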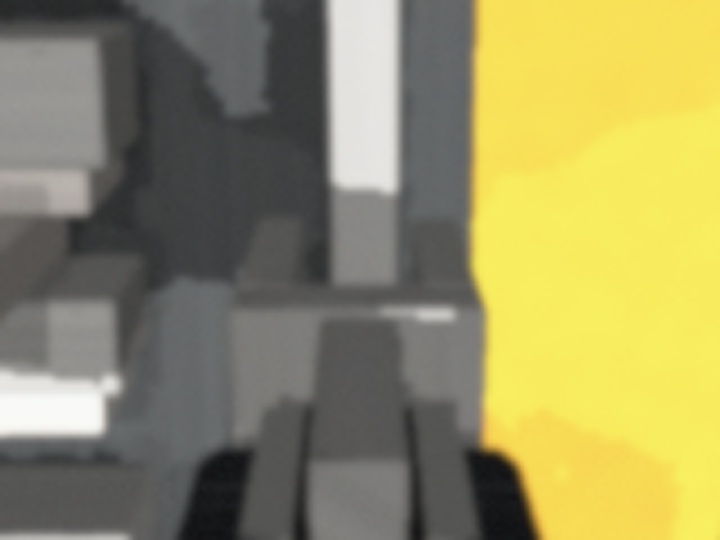

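```bash

python3 -m inch '{"claw":[0,0,0,0,0,0,0,0],"delta_pos":[[0,0.001,-0.0013],[0,0,0],[0.003,0,0],[0.004,0,0],[0.004,0,0],[0.004,0,0],[0.004,0,0],[0.003,0,0]],"angular":[[-0.1,0,0.1],[0,0,0],[0,0,0],[0,0,0],[0,0,0],[0,0,0],[0,0,0],[0,0,0]]}'
python3 s2.py 101.3 1 72
```

```text
clock: 28.17
eef_pos: [648.3, -24.0, 96.8]
tcp_rot: [0.47, 0.528, -0.467, 0.531]
contact_force: [0.5, 1.0, -1.5]
finger_gap: 0.11
t 28.17 pos [648.3 -24.   96.8] toolY [0.993 0.121 0.005] gap 9.41 F [ 0.5  1.  -1.5]
turn deg [ 0.01  0.01 -0.26] shift after turn mm [24.8 -1.8  0.1] shift w/o turn [24.8 -1.9  0.1] j7 0.32
gauge 103.1 1.1 z 96.8
```

```bash

python3 -m inch '{"claw":[0,0,0,0,0,0,0,0],"delta_pos":[[0.001,-0.0012,0],[0.002,0,0],[0.003,0,0],[0.003,0,0],[0.003,0,0],[0.002,0,0],[0.002,0,0],[0.001,0,0]],"angular":[[0,0,-0.2],[0,0,0],[0,0,0],[0,0,0],[0,0,0],[0,0,0],[0,0,0],[0,0,0]]}'
python3 s2.py 101.3 1 72
```

```text
clock: 28.83
eef_pos: [646.2, -24.1, 76.8]
tcp_rot: [0.468, 0.53, -0.469, 0.529]
contact_force: [0.3, 0.2, -2.3]
finger_gap: 0.111
t 28.83 pos [646.2 -24.1  76.8] toolY [ 0.993  0.121 -0.001] gap 9.47 F [ 0.3  0.2 -2.3]
turn deg [ 0.01 -0.    0.07] shift after turn mm [4.8 0.3 0.2] shift w/o turn [4.8 0.3 0.2] j7 0.32
gauge 101.0 1.2 z 76.8
```

```bash

python3 -m inch '{"claw":[0,0,0,0,0,0,0,0],"delta_pos":[[0.001,0,0],[0.001,0,0],[0.001,0,0],[0.001,0,0],[0.0015,0,0],[0.0015,0,0],[0.0015,0,0],[0.0015,0,0]],"angular":[[0,0,0],[0,0,0],[0,0,0],[0,0,0],[0,0,0],[0,0,0],[0,0,0],[0,0,0]]}'
python3 s2.py 101.3 1 72
```

```text
clock: 29.5
eef_pos: [646.8, -24.1, 71.3]
tcp_rot: [0.469, 0.53, -0.468, 0.53]
contact_force: [-2.2, 1.1, 5.3]
finger_gap: 0.111
t 29.5 pos [646.8 -24.1  71.3] toolY [0.993 0.121 0.001] gap 9.45 F [-2.2  1.1  5.3]
turn deg [ 0.02 -0.05 -0.06] shift after turn mm [-0.7 -0.2  0.1] shift w/o turn [-0.7 -0.2  0.1] j7 0.33
gauge 101.5 1.1 z 71.3
```

```bash

python3 -m inch '{"claw":[0.011,0.013,0.018,0.025,0.032,0.035,0.035,0.035],"delta_pos":[[0,0,0],[0,0,0],[0,0,0],[0,0,0],[0,0,0],[0,0,0],[0,0,0],[0,0,0]],"angular":[[0,0,0],[0,0,0],[0,0,0],[0,0,0],[0,0,0],[0,0,0],[0,0,0],[0,0,0]]}'
python3 s2.py 101.3 1 72
python3 -m inch '{"claw":[0.035,0.035,0.035,0.035,0.035,0.035,0.035,0.035],"delta_pos":[[-0.006,0,0],[-0.01,0,0],[-0.015,0,0],[-0.02,0,0],[-0.02,0,0],[-0.015,0,0],[-0.005,0,0],[0,0,0]],"angular":[[0,0,0],[0,0,0],[0,0,0],[0,0,0],[0,0,0],[0,0,0],[0,0,0],[0,0,0]]}'
python3 - <<'E'
from h import *
i=r.camera('wrist')[:,:,::-1]
cv2.imwrite('pics/w20.png',i)
i=r.camera('scene')[:,:,::-1]
cv2.imwrite('pics/s20.png',cv2.resize(i[150:270,160:320],None,fx=4.5,fy=4.5,interpolation=cv2.INTER_CUBIC))
E
```

```text
clock: 30.17
eef_pos: [648.6, -24.4, 71.9]
tcp_rot: [0.47, 0.528, -0.467, 0.531]
contact_force: [-0.7, 0.0, -0.0]
finger_gap: 0.41
t 30.17 pos [648.6 -24.4  71.9] toolY [0.993 0.121 0.005] gap 34.99 F [-0.7  0.  -0. ]
turn deg [ 0.02  0.01 -0.29] shift after turn mm [-0.1 -2.  -0.4] shift w/o turn [-0.2 -2.  -0.4] j7 0.33
gauge 103.3 0.6 z 71.9
clock: 30.83
eef_pos: [648.0, -24.7, 171.0]
tcp_rot: [0.47, 0.528, -0.467, 0.531]
contact_force: [0.4, -1.0, 0.1]
finger_gap: 0.409
```

View pics/w20.png

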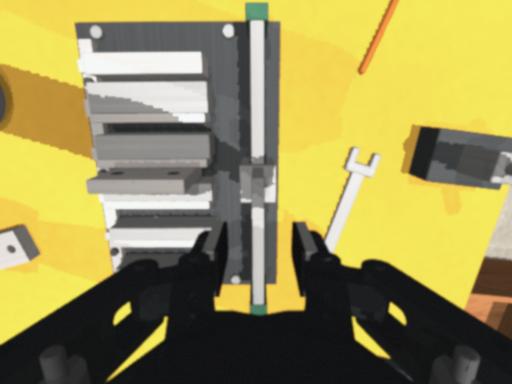

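View pics/s20.png

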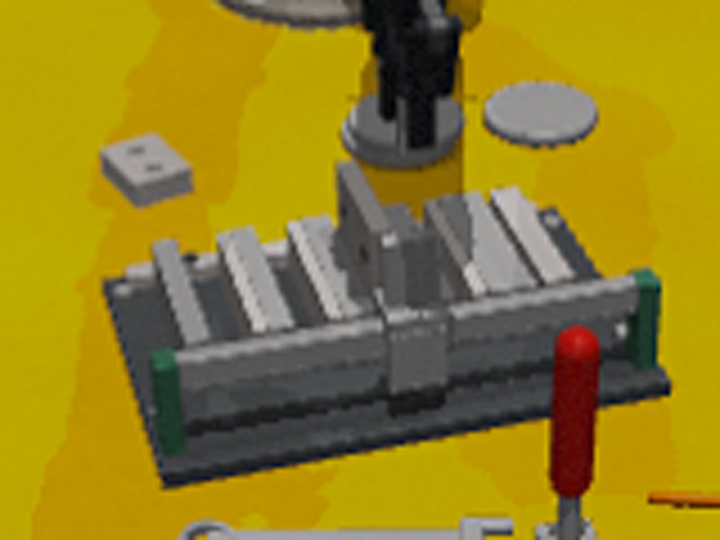

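```bash

python3 -m inch '{"claw":[0.035,0.035,0.035,0.035,0.035,0.035,0.035,0.035],"delta_pos":[[-0.01,0,0.02],[-0.01,-0.01,0.03],[0,-0.015,0.036],[0,-0.015,0.036],[0,-0.015,0.036],[0,-0.01,0.03],[0,0,0.015],[0,0,0.005]],"angular":[[0,0,0],[0,0,0],[0,0,0],[0,0,0],[0,0,0],[0,0,0],[0,0,0],[0,0,0]]}'
python3 - <<'E'
from h import *
i=r.camera('top')[:,:,::-1]
cv2.imwrite('pics/t21f.png',i)
cv2.imwrite('pics/t21.png',cv2.resize(i[125:255,175:350],None,fx=4.5,fy=4.5,interpolation=cv2.INTER_CUBIC))
i=r.camera('scene')[:,:,::-1]
cv2.imwrite('pics/s21.png',i)
E
```

```text
clock: 31.6
eef_pos: [602.2, -237.6, 175.1]
tcp_rot: [0.464, 0.54, -0.467, 0.525]
contact_force: [-0.3, -0.0, -0.6]
finger_gap: 0.409
```

View pics/t21.png

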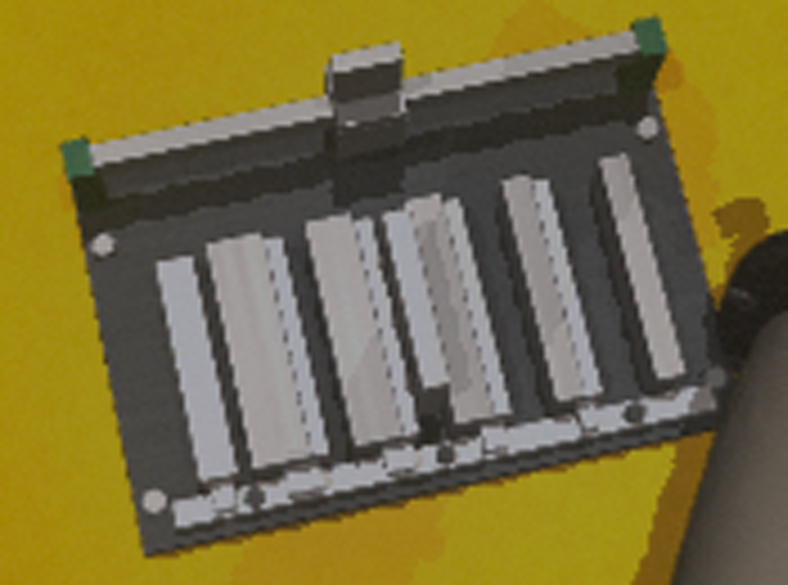

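View pics/s21.png

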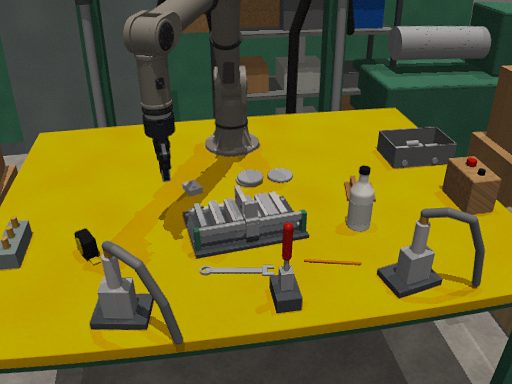

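```bash
python3 - <<'E'
from h import *
c=r.calibration('top')
Z=lambda x,y:((x+.5)/4.5-.5+175,(y+.5)/4.5-.5+125)
ang=np.radians(6.96); ex=np.array([np.cos(ang),np.sin(ang),0]);ey=np.array([-ex[1],ex[0],0]); org=np.array([546.1,-37.5,0])
g=lambda p:np.round(((p-org)@ex,(p-org)@ey),1)
for n,p,z in [("fin L",(332,60),133),("fin R",(401,50),133),("br L",(333,112),87),("br R",(406,100),87),("plate top L back",(386,214),97),("plate top R back",(410,210),97),("plate L front",(423,388),97),("plate R front",(449,385),97)]: print(n,g(onz(Z(*p),c,z)))
import numpy as np
# wrist pic w20 was taken at about TCP (648,-24.7,171)
print(r.get_state()["clock"])
E
```

```text
fin L [103.2  18.5]
fin R [101.  -14.8]
br L [92.9 20.6]
br R [ 91.2 -16.5]
plate top L back [32.9  7. ]
plate top R back [32.4 -4.9]
plate L front [-55.1   8.6]
plate R front [-56.3  -3.9]
31.7
```

```bash

python3 -m inch '{"claw":[0.035,0.035,0.035,0.035,0.035,0.035,0.035,0.035],"delta_pos":[[0,0,0],[0,0,0],[0,0,0],[0,0,0],[0,0,0],[0,0,0],[0,0,0],[0,0,0]],"angular":[[0,0,0],[0,0,0],[0,0,0],[0,0,0],[0,0,0],[0,0,0],[0,0,0],[0,0,0]]}'
python3 -c "
from rig import r
print(r.close_job())"
```

```text
clock: 32.37
eef_pos: [606.9, -220.7, 173.5]
tcp_rot: [0.461, 0.547, -0.459, 0.527]
contact_force: [0.1, 0.1, -0.4]
finger_gap: 0.41
the job is handed in; nothing more can be done
None
```

The plate is standing fully down in slot 2, the marker is hanging over the rail straight behind it, and I handed the job in at about 32 s.

**Trying the slots:**
- Slot 4 stopped the plate at the rung tops under about 18 N.
- Slot 3 let only the bevelled edge in, about 2 mm. It held under about 35 N while I nudged the plate sideways.
- Slot 2 took it freely down to the floor. The plate bottomed out with the tool at a height of 41 mm, where I expected the floor to be.

**Last checks:** The marker sits on the rail at gauge y of about 1.9 mm. The plate is centred at about 1.7 mm, and the slot centre is about 0.5 to 1 mm. The bottle is still upright and the robot is clear of everything.

**What disagreed or went wrong:**
- **Finger length:** The fingertips are about 30 mm short of the reported TCP. My first grasp therefore closed above the plate and tipped it sideways in its stand, and I grasped it again lower.
- **Slot width:** Slot 3 measured about 15 mm from the top camera and 12 to 13 mm from the wrist camera. The plate read about 13.3 mm in the gripper, which is probably nearer 14 because the 10 mm marker fin also read low. I trusted the pushing test over the cameras.

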